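# Fit the relay modules in the double-door enclosure

### The arm

A 6-joint arm with a two-finger parallel gripper is mounted at the origin on the work surface. World frame = base frame: x ahead of the robot, y to its left, z up, the work surface at z = 0. Lengths are in mm, angles in rad, forces in N, time in s.
With the tool pointing down it reaches from about 350 to 975 mm from the base axis. Payload 7.1 kg.
Tool frame: the origin (TCP) lies at the very end of the fingers, on their centre line; the grasp point (between the pads) lies 19 mm behind it (ctrl.grip_point_offset is the distance from the TCP to the grasp point, in mm); z points along the fingers, y is the direction in which the jaws open and shut (so a half turn about z gives the same grasp; the last joint's range is limited). The gripper opens to 88 mm and grips with 3 to 60 N. Pads are 20 mm wide; open, the fingers measure 115 mm over their backs; the gripper's body (75 mm by 178 mm) begins 61 mm behind the grasp point.
Start: joints at [1.317, 0.423, 1.63, -0, 1.089, -0.019], TCP at [145.374, 607.841, 222.675] pointing down, gripper open.
Joint ranges: [-3, 3], [-0.9, 2.11], [0.09, 2.58], [-1.31, 4.45], [0.11, 2.69], [-2.54, 2.54]. Speed limits (rad/s): [2.39, 2.39, 3.01, 3.14, 3.14, 3.14].

### API

Orientations are given as a rotation vector (axis times angle).
In Python, from workcell import ctrl gives the robot as it stands.
- The arm moves only by the tool move_arm, never from a script. Its argument "increments" is one flat list of numbers, 5 for each row, row after row: the closure in counts, from 0 (fully open) to 255 (shut), then the shift along the tool's x, y, z in mm, then the turn about the tool's z in degrees. In form: [grip, dx, dy, dz, yaw, grip, dx, dy, dz, yaw, ...]. A call has 1 to 12 rows; each row is the pose to reach, as a shift and turn from the pose measured when the call began, along the tool's axes at that moment; what a row does not reach only later rows make up. A row lasts 1/8 s, in which the tool goes at most 62.5 mm and 10.7 degrees, less where a joint would pass 70% of its speed; a pose out of reach is approached as far as the arm can. A call with a gripper value outside its range is refused whole. The fingers move at their own pace and stop on an object; the grip force is fixed at half the most. Time passes only in rows, so rows that repeat a pose let the fingers close. It gives the time, the measured TCP pose, the force and the opening at its end, in the units of the state.
- ctrl.get_obs(): the state, without advancing time (a new reading comes with each control period).
- ctrl.get_image(name): name is "scene" or "top" or "wrist"; returns a dict with "frame" (420x560x3 uint8, red, green, blue), "vertical_fov" (degrees; the focal length in pixels is half the picture's height over the tangent of half this angle, whatever the lens; pixels are square), "cx", "cy" (the principal point, pixels), "pose" (4x4, takes a point from camera to world coordinates); the wrist camera has in their place "mount" (4x4, takes a point from camera to tool coordinates, whose origin is the TCP and whose axes are the flange's). Camera axes: x right, y down, z forward; pixel columns grow to the right and rows downward; lengths in mm; the calibration is good to about 2 mm. The wrist camera is an equidistant fisheye: a pixel r from the principal point sees the ray r / f radians off the axis. A picture is of the moment at which its call begins: read the wrist's pose just before it. There is no depth.
- ctrl.close_job(): hands the job in, once; it reports no verdict.
The state is a dict: "t": time; "qpos": joint angles; "qvel": joint speeds; "joint_torque": joint torques, N m; "ee_pos": TCP position; "orientation": TCP orientation; "ft_force": force on the tool from outside, world axes, zero at the start; "moment": the same for the moment, N m; "width": finger opening in mm.
Only numpy, scipy, OpenCV 4.12 (cv2) and the standard library are available. Lean on these libraries where they do the work, as an engineer would, in place of code of your own. Each camera call takes 0.05 s, during which the arm holds its last target.

### The job

Open the control enclosure that lies on its back: swing the lapping right-hand leaf fully open first, then withdraw the flush bolt on the left-hand leaf and swing that leaf fully open too. Stand every relay module from the bench in the channel between the sliding stop and the end block, slide the stop up until the row is tight against the end block, then back it off about 5 mm so that nothing is pinched. Shut the left leaf, throw its bolt fully home, and shut the right leaf over it, leaving the other things on the bench alone.

Things in the scene. Friction and masses are not known exactly. Their poses are not given: they have to be found in the camera images.
- enclosure: grey steel enclosure, 340 x 280 x 100 mm (x, y, z), fixed to the bench on its back, double doors up. Origin at the centre of its underside; x along it, away from the robot, y to the left. Shut leaves: top at z 106 mm. Hinge lines along x at y = +-140, z 103 mm. Mounting plate inside at z 22 mm. Wiring ducts 26 mm wide, up to z 54 mm, along both sides inside at y = +-102 mm
- channel (a point): point on the floor of the aluminium channel that runs along the enclosure's x down its middle (x -110 to +140 mm from here; axes as the enclosure). 52 mm wide inside, walls 12 mm high. The end block closes its far end, its face at x = +120 mm. Modules stand here with the foot between the walls, their x along the channel, between end block and stop
- end_block: the fixed grey end block, 22 x 56 x 36 mm (x, y, z), origin at the centre of its underside, at the far end of the channel
- stop_face (a point): centre of the foot of the stop's pushing face (its +x side, 36 mm high, 48 mm wide), axes as the enclosure
- stop_grip (a point): centre of the stop's grip tab, 24 (x) x 14 (y) mm; the tab runs from 22 mm below (top of the block) to 12 mm above this point, which is 58 mm above the channel floor
- stop (a joint): the black sliding stop in the channel (34 x 48 x 36 mm high, grip tab on top), captive. Travel towards the end block (+x), m: 0 at the near end (its face at x = -76 mm of channel) to 0.18. Drags with about 1.5 N, stays where left. It pushes loose modules along (0.4 to 1.3 N each) until the row is tight against the end block
- active_leaf (a joint): right-hand (-y) door leaf, 312 x 138 mm; its lip laps 12 mm over the other leaf, so it opens first and shuts last. 0 shut, up to 1.75 rad open (swings up and out to the right). Friction hinge: stays at any angle, 2 to 6 N at the handle moves it
- passive_leaf (a joint): left-hand (+y) leaf, 312 x 138 mm, held shut by the flush bolt: 0 shut, up to 1.75 rad open (swings up and out to the left). Friction hinge as on the other
- active_handle (a point): middle of the lapping leaf's handle bar: round steel, 10 mm diameter, 70 mm long, along the enclosure's x, its axis 38 mm off the leaf's outer face and, shut, 112 mm from the hinge line across, 41 mm above it; a post at each end. It goes round the hinge with the leaf and can pivot between finger pads
- passive_handle (a point): the same point of the bolted leaf handle (same sizes); it stands at x = +50 mm of the enclosure, that of the lapping leaf at x = -50 mm
- active_hinge (a point): point on the right leaf's hinge line (which runs along the enclosure's x) abreast of the middle of its handle
- passive_hinge (a point): point on the left leaf's hinge line abreast of the middle of its handle
- bolt (a joint): flush bolt on the bolted leaf, m: 0 thrown (its rod under the steel keep at the near end of the frame), 0.03 fully withdrawn; moves along the leaf's x, away from the robot to withdraw; drags with about 2 N. The rod is clear of the keep beyond about 0.015
- bolt_knob (a point): upright round steel knob of the flush bolt, 15 mm diameter; the point is on its axis, 35 mm off the leaf's outer face; its top is 10 mm above the point and its foot, on the rod, 26 mm below it (axes as the leaf); it is 35 mm left of the enclosure middle and, thrown, at x = -120 mm of it
- wide_1: wide grey relay module, absent in some starts. Foot 44 x 46 mm (x, y), 18 mm high; above it the body, 44 x 34 mm, up to 44 mm high: grip this across y. Origin at the centre of the underside, z up; either way round is right. 0.09 to 0.18 kg, heavy foot. Starts on the bench left or right of the enclosure, its x roughly along world y
- wide_2: wide grey relay module, absent in some starts. Foot 44 x 46 mm (x, y), 18 mm high; above it the body, 44 x 34 mm, up to 44 mm high: grip this across y. Origin at the centre of the underside, z up; either way round is right. 0.09 to 0.18 kg, heavy foot. Starts on the bench left or right of the enclosure, its x roughly along world y
- narrow_1: narrow grey relay module, absent in some starts. Foot 30 x 46 mm (x, y), 18 mm high; above it the body, 30 x 34 mm, up to 44 mm high: grip this across y. Origin at the centre of the underside, z up; either way round is right. 0.09 to 0.18 kg, heavy foot. Starts on the bench left or right of the enclosure, its x roughly along world y
- narrow_2: narrow grey relay module, absent in some starts. Foot 30 x 46 mm (x, y), 18 mm high; above it the body, 30 x 34 mm, up to 44 mm high: grip this across y. Origin at the centre of the underside, z up; either way round is right. 0.09 to 0.18 kg, heavy foot. Starts on the bench left or right of the enclosure, its x roughly along world y
- screwdriver: a hand screwdriver lying about on the bench: a bystander, to be left alone
- tape: a roll of clear tape, 90 mm across lying about on the bench: a bystander, to be left alone
- carton: a small cardboard carton, 90 x 70 x 60 mm lying about on the bench: a bystander, to be left alone
- screw_cup: a white cup, 60 mm across, 45 mm high lying about on the bench: a bystander, to be left alone
- spool: a black spool, 60 mm across, 40 mm high lying about on the bench: a bystander, to be left alone
- spanner: a spanner lying about on the bench: a bystander, to be left alone
Not all that is in view belongs to the job. Leave any green or pink look-alike of the narrow_2 alone. What is shaped like the wide_1 but green or orange is not meant.

How it is judged (in metres and radians):
On the way, in this order (a step that is already met when the one before it is completed fails the run):
1. the lapping leaf is swung open (past 80 degrees) while the bolted leaf is still shut (value of joint active_leaf above 1.4 rad and value of joint passive_leaf below 0.1 rad), for 0.2 s.
2. the flush bolt is withdrawn (20 mm or more) while the bolted leaf is still shut (value of joint bolt above 0.02 m and value of joint passive_leaf below 0.1 rad), for 0.2 s.
3. the bolted leaf is swung open (past 80 degrees) (value of joint passive_leaf above 1.4 rad), for 0.2 s.
4. every module stands upright in the channel (y of wide_1 in the frame of channel between -0.007 and 0.007 m and z of each of wide_1, wide_2, narrow_1, narrow_2 in the frame of channel below 0.006 m and x of wide_1 in the frame of channel between -0.08 and 0.122 m and angle between each of wide_1, wide_2, narrow_1, narrow_2's own z axis and vertical below 0.1 rad and angle between the x axis of each of wide_1, wide_2, narrow_1, narrow_2 and the x axis of enclosure, either way round below 0.2 rad and y of wide_2 in the frame of channel between -0.007 and 0.007 m and x of wide_2 in the frame of channel between -0.08 and 0.122 m and y of narrow_1 in the frame of channel between -0.007 and 0.007 m and x of narrow_1 in the frame of channel between -0.08 and 0.122 m and y of narrow_2 in the frame of channel between -0.007 and 0.007 m and x of narrow_2 in the frame of channel between -0.08 and 0.122 m), for 0.3 s.
5. the sliding stop is run up tight: it presses the row of modules against the end block (all of step 4 and (x of any of wide_1, wide_2 in the frame of stop_face below 0.024 m or x of any of narrow_1, narrow_2 in the frame of stop_face below 0.017 m) and (contact force between end_block and wide_1 above 2 N or contact force between end_block and wide_2 above 2 N or contact force between end_block and narrow_1 above 2 N or contact force between end_block and narrow_2 above 2 N)), for 0.05 s.
6. the stop is backed off and leaves a gap of 1.5 to 10 mm to the nearest module (all of step 4 and x of each of wide_1, wide_2 in the frame of stop_face above 0.0235 m and x of each of narrow_1, narrow_2 in the frame of stop_face above 0.0165 m and (x of any of wide_1, wide_2 in the frame of stop_face below 0.032 m or x of any of narrow_1, narrow_2 in the frame of stop_face below 0.025 m)), for 0.3 s.
7. the bolted leaf is shut again (value of joint passive_leaf below 0.05 rad), for 0.2 s.
8. the flush bolt is thrown home (value of joint bolt below 0.006 m and value of joint passive_leaf below 0.05 rad), for 0.2 s.
9. the lapping leaf is shut over it (value of joint active_leaf below 0.05 rad), for 0.2 s.
At the end, for the whole second after the job is handed in: Both leaves are shut (within 3 degrees) with the flush bolt home (within 6 mm), every module stands upright in the channel between stop and end block, and the stop stands 1.5 to 10 mm clear of the nearest module (all of step 6 and all of step 8 and value of joint active_leaf below 0.05 rad and linear speed of each of wide_1, wide_2, narrow_1, narrow_2 below 0.02 m/s); the robot touches nothing.
It fails at once if one of the bystanders (screwdriver, tape, carton, cup, spool, spanner) is pushed more than 50 mm aside (distance of any of screwdriver, tape, carton, screw_cup, spool, spanner from where it was at the start of the episode above 0.05 m).
Of wide_1, wide_2, narrow_1, narrow_2 only 2 to 4 are there at a start; the rules pass over those that are not, and their reading is None.
At some moment in a run one of wide_1, wide_2, narrow_1, narrow_2 may be knocked a few centimetres aside while the robot is not near it.
Once in a run the grip may slacken for a moment while it holds something.
It also fails if it takes over 210 s, if anything falls off the work surface, if the arm or the gripper's body presses on something with over 40 N, if the wrist force passes 120 N, or if a joint passes its speed limit or range.

## Working session

There is one attempt and no reset: what is moved stays moved. The work goes in short steps, Python scripts to look and compute and a tool call to move; the robot and the scene stay as the last step left them, time stands still between calls to the robot, and variables do not carry over. Pictures are saved under pics/ and viewed, and the job is handed in when it is done.

Besides the shell and the picture viewer there is one more tool, called after "Request:" by a JSON object that holds its "api" and its "payload". move_arm: Moves the arm, as the interface text tells. Its arguments: {"type":"object","properties":{"increments":{"type":"array","items":{"type":"number"}}},"required":["increments"]}

```bash
ls -la; mkdir -p pics; python3 - <<'E'
from workcell import ctrl
import cv2,numpy as np
print(ctrl.get_obs(), ctrl.grip_point_offset)
for n in ["scene","top","wrist"]:
    im=ctrl.get_image(n); cv2.imwrite(f"pics/{n}0.png",im["frame"][:,:,::-1])
    print(n,im["vertical_fov"],im["cx"],im["cy"],np.round(im.get("pose",im.get("mount")),4).tolist())
E
```

```text
total 12
drwxr-xr-x  3 agent agent 4096 Dec  6 19:50 .
drwxr-xr-x 23 root  root  4096 Dec  6 19:49 ..
drwxr-xr-x  2 agent agent 4096 Dec  6 19:50 pics
{'t': 0.0, 'qpos': array([ 1.31700841e+00,  4.23846625e-01,  1.63065011e+00,  7.23568419e-06,
        1.08861183e+00, -1.89921782e-02]), 'qvel': array([ 0.00036985,  0.00084125, -0.00111198, -0.00018505, -0.00019627,
       -0.00123623]), 'joint_torque': array([ 1.47571547e-03, -5.44628549e+01, -2.73667377e+01,  6.44604466e-02,
        2.28203565e-02, -1.32672949e-04]), 'ee_pos': array([145.23548604, 607.33627918, 221.91376146]), 'orientation': array([-3.67949927e-01, -3.11975589e+00,  2.35754558e-03]), 'ft_force': array([ 0.54113286,  0.50769951, -0.00741506]), 'moment': array([-0.00495777, -0.00367898,  0.00106933]), 'width': 87.85636200623973} 18.700000000000003
scene 42.28371754397365 282.3414466283862 204.741805952917 [[-0.1571, 0.6281, -0.7621, 1704.9864], [0.9874, 0.0855, -0.1331, 216.5686], [-0.0185, -0.7734, -0.6336, 1097.2746], [0.0, 0.0, 0.0, 1.0]]
top 46.694298163925765 280.80941569335897 211.94326690076986 [[-0.0042, -0.9931, 0.1174, 361.2797], [-0.9999, 0.006, 0.0154, -15.8109], [-0.016, -0.1173, -0.993, 1623.8765], [0.0, 0.0, 0.0, 1.0]]
wrist 65.70646984690485 275.8256752221912 204.40323813334982 [[-0.0, -0.967, -0.2547, 69.4763], [1.0, -0.0002, 0.0005, -0.732], [-0.0005, -0.2547, 0.967, -161.9831], [0.0, 0.0, 0.0, 1.0]]
```

View pics/scene0.png

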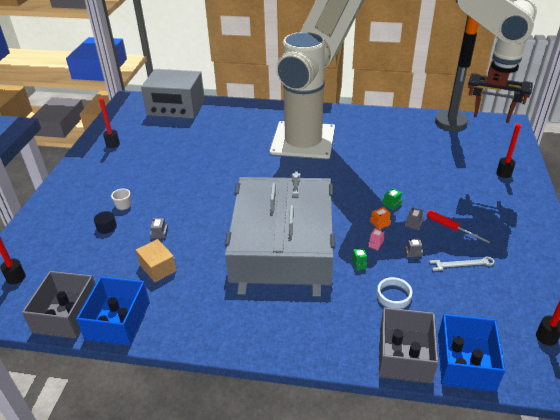

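View pics/top0.png

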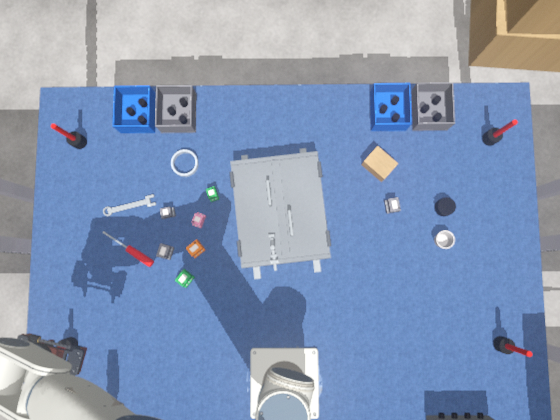

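View pics/wrist0.png

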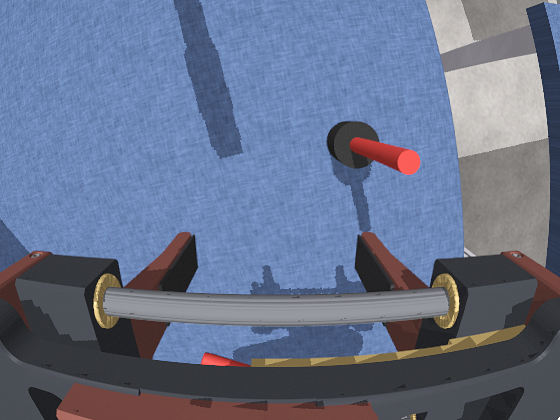

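```bash
cat > h.py <<'E'
from workcell import ctrl
import cv2,numpy as np
from scipy.spatial.transform import Rotation as R
from scipy.optimize import least_squares
def cam(n):
    if n=="wrist":
        o=ctrl.get_obs(); im=ctrl.get_image(n)
        T=np.eye(4);T[:3,:3]=R.from_rotvec(o["orientation"]).as_matrix();T[:3,3]=o["ee_pos"]
        im["pose"]=T@im["mount"]
    else: im=ctrl.get_image(n)
    im["f"]=im["frame"].shape[0]/2/np.tan(np.radians(im["vertical_fov"]/2)); im["fish"]=n=="wrist"
    return im
def proj(im,P):
    P=np.atleast_2d(P); M=np.linalg.inv(im["pose"]); c=P@M[:3,:3].T+M[:3,3]
    if im["fish"]:
        th=np.arctan2(np.hypot(c[:,0],c[:,1]),c[:,2]); s=im["f"]*th/np.maximum(np.hypot(c[:,0],c[:,1]),1e-9)
    else: s=im["f"]/c[:,2]
    return np.c_[im["cx"]+s*c[:,0],im["cy"]+s*c[:,1]]
def ray(im,u,v):
    d=np.array([u-im["cx"],v-im["cy"]])/im["f"]
    if im["fish"]:
        th=np.hypot(*d); c=np.r_[d/max(th,1e-9)*np.sin(th),np.cos(th)]
    else: c=np.r_[d,1]
    c/=np.linalg.norm(c)
    return im["pose"][:3,3],im["pose"][:3,:3]@c
def atz(im,u,v,z):
    o,d=ray(im,u,v); return o+d*(z-o[2])/d[2]
def tri(obs):
    A=np.zeros((3,3));b=np.zeros(3)
    for im,u,v in obs:
        o,d=ray(im,u,v);Q=np.eye(3)-np.outer(d,d);A+=Q;b+=Q@o
    p=np.linalg.solve(A,b)
    return p,[np.round(proj(im,p)[0]-[u,v],1).tolist() for im,u,v in obs]
def crop(im,name,u0,v0,u1,v1,s,pts=None,marks=None):
    f=np.ascontiguousarray(im["frame"][v0:v1,u0:u1,::-1]); f=cv2.resize(f,None,fx=s,fy=s,interpolation=cv2.INTER_CUBIC)
    if pts is not None:
        for k,p in enumerate(pts): 
            q=(int((p[0]+.5-u0)*s),int((p[1]+.5-v0)*s)); cv2.drawMarker(f,q,(0,0,255),cv2.MARKER_CROSS,8,1)
    cv2.imwrite("pics/"+name+".png",f)
def inc(target,yawdeg=None):
    """increments from present pose to target TCP (world mm); yaw: world direction (deg) wanted for tool y axis mod 180"""
    o=ctrl.get_obs();Rm=R.from_rotvec(o["orientation"]).as_matrix()
    d=Rm.T@(np.array(target,float)-o["ee_pos"]); y=0
    if yawdeg is not None:
        cur=np.degrees(np.arctan2(Rm[1,1],Rm[0,1])); e=(yawdeg-cur+90)%180-90
        y=-e
    return np.round(d,1).tolist(),round(float(y),1)
def st():
    o=ctrl.get_obs();Rm=R.from_rotvec(o["orientation"]).as_matrix()
    print("t",round(o["t"],2),"p",np.round(o["ee_pos"],1),"yaw_y",round(np.degrees(np.arctan2(Rm[1,1],Rm[0,1])),1),"z",np.round(Rm[:,2],3),"F",np.round(o["ft_force"],1),"w",round(o["width"],1),"q6",np.round(o["qpos"],2))
    return o
def E2W(e,pose):
    x,y,th=pose; e=np.atleast_2d(e).astype(float); c,s=np.cos(th),np.sin(th)
    return np.c_[x+c*e[:,0]-s*e[:,1],y+s*e[:,0]+c*e[:,1],e[:,2]]
E
python3 - <<'E'
from h import *
t=cam("top");s=cam("scene")
crop(t,"top1",222,140,342,285,5.0 if 0 else 4)
crop(s,"sc1",220,165,350,305,4)
crop(t,"topm",80,170,240,300,5*0+4)
E
```

```text
(no output)
```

View pics/top1.png

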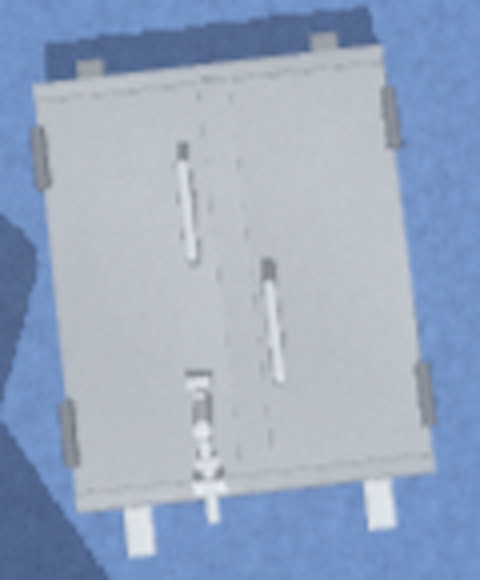

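View pics/sc1.png

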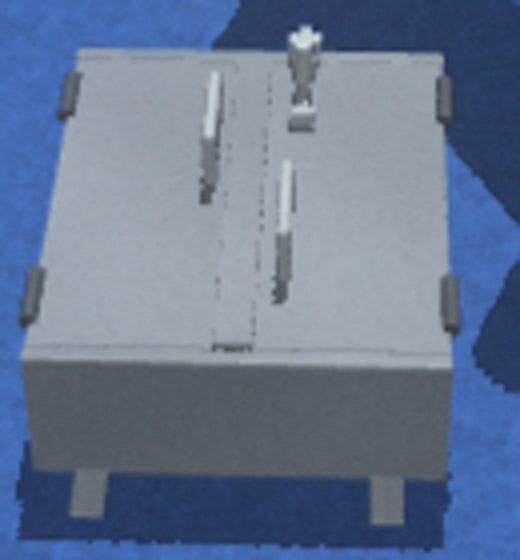

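View pics/topm.png

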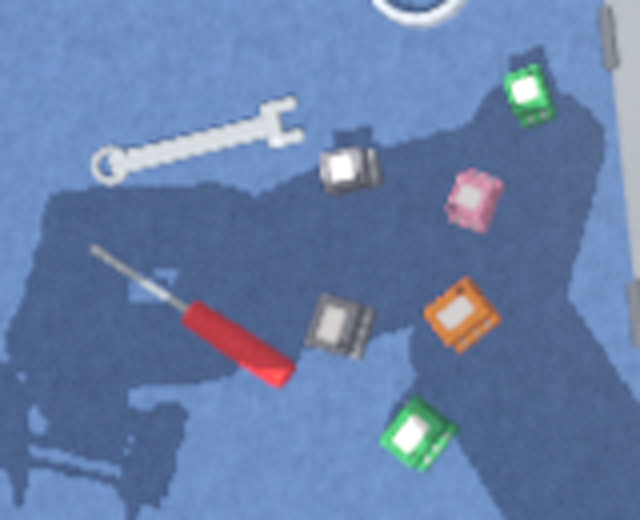

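```bash
python3 - <<'E'
from h import *
t=cam("top");s=cam("scene")
a=np.array([[33,86],[382,46],[436,470],[78,510]])/4+[222,140]-.5
b=np.array([[76,50],[444,55],[452,365],[22,358]])/4+[220,165]-.5
# enclosure corners order for top: far-left, far-right, near-right, near-left
C=np.array([[170,140,100],[170,-140,100],[-170,-140,100],[-170,140,100.]])
# scene: image top-left= near-right ; top-right = near-left; bottom-right=far-left; bottom-left=far-right
Cs=C[[2,3,0,1]]
def res(p): return np.r_[(proj(t,E2W(C,p))-a).ravel(),(proj(s,E2W(Cs,p))-b).ravel()]
r=least_squares(res,[600,0,0.05]);print(r.x,np.degrees(r.x[2]));print(np.round(r.fun.reshape(-1,2),1))
# handles: bar ends in top view
for nm,u,v in [("act far",268,265),("act near",280,378),("pas far",183,150),("pas near",194,260)]:
    print(nm,np.round(atz(t,u/4+221.5,v/4+139.5,144),1))
p=r.x
for nm,e in [("act",[-50,-28,144]),("pas",[50,28,144]),("knob",[-120,35,141])]: print(nm,np.round(E2W(e,p),1),np.round(proj(t,E2W(e,p)),1),np.round(proj(s,E2W(e,p)),1))
# triangulate handles from both views
T=lambda u,v:(t,u/4+221.5,v/4+139.5); S=lambda u,v:(s,u/4+219.5,v/4+164.5)
print("actfar",tri([T(268,268),S(215,75) ])) ; 
print("knobtop",tri([T(197,378),S(306,35)]))
np.save("enc.npy",p)
E
```

```text
[5.49038322e+02 1.18016577e+01 1.10594365e-01] 6.33659037426088
[[ 0.3  1.2]
 [-0.   1.1]
 [-0.1  1.2]
 [ 0.2  1.5]
 [ 0.5  1.2]
 [-0.6  1.1]
 [ 0.   2.3]
 [-0.2  1.9]]
act far [555.2 -16.5 144. ]
act near [468.4 -25.1 144. ]
pas far [645.2  48.7 144. ]
pas near [559.4  40.3 144. ]
act [[502.4 -21.5 144. ]] [[290.3 222.9]] [[272.3 191.3]]
pas [[595.6  45.1 144. ]] [[268.4 192.8]] [[290.7 214.3]]
knob [[425.9  33.3 141. ]] [[272.4 248.1]] [[295.1 177.9]]
actfar (array([544.38787022, -13.19341038, 205.0625014 ]), [[-1.1, 0.2], [-1.2, 0.0]])
knobtop (array([465.21510441,  39.09780385, 186.58558374]), [[-0.8, 0.1], [-0.9, 0.0]])
```

```bash
python3 - <<'E'
from h import *
o=st(); Rm=R.from_rotvec(o["orientation"]).as_matrix(); print(np.round(Rm,3))
print(inc([505,-20,300],96.3), inc([400,200,300],96.3))
E
```

```text
t 0.35 p [145.4 607.7 222.5] yaw_y 76.5 z [-0. -0. -1.] F [-0.1 -0.4  0.6] w 88.1 q6 [ 1.32  0.42  1.63  0.    1.09 -0.02]
[[-0.973  0.233 -0.   ]
 [ 0.233  0.973 -0.   ]
 [ 0.    -0.    -1.   ]]
([-495.8, -526.9, -77.3], -19.8) ([-342.5, -337.3, -77.4], -19.8)
```

Request:
{"api": "move_arm", "payload": {"increments": [0,-496,-527,-77,-20,0,-496,-527,-77,-20,0,-496,-527,-77,-20,0,-496,-527,-77,-20,0,-496,-527,-77,-20,0,-496,-527,-77,-20,0,-496,-527,-77,-20,0,-496,-527,-77,-20,0,-496,-527,-77,-20,0,-496,-527,-77,-20,0,-496,-527,-77,-20,0,-496,-527,-77,-20]}}

```text
t: 1.85
ee_pos: [506.3, -22.7, 300.2]
orientation: [-0.176, 3.136, -0.001]
ft_force: [-0.9, 0.0, 0.1]
width: 87.9
```

```bash
python3 - <<'E'
from h import *
st(); w=cam("wrist"); crop(w,"w1",0,0,560,420,1.4)
E
```

```text
t 1.85 p [506.3 -22.7 300.2] yaw_y 96.4 z [ 0.001 -0.001 -1.   ] F [-0.9  0.   0.1] w 87.9 q6 [-0.07  0.16  1.81 -0.    1.17 -1.75]
```

View pics/w1.png

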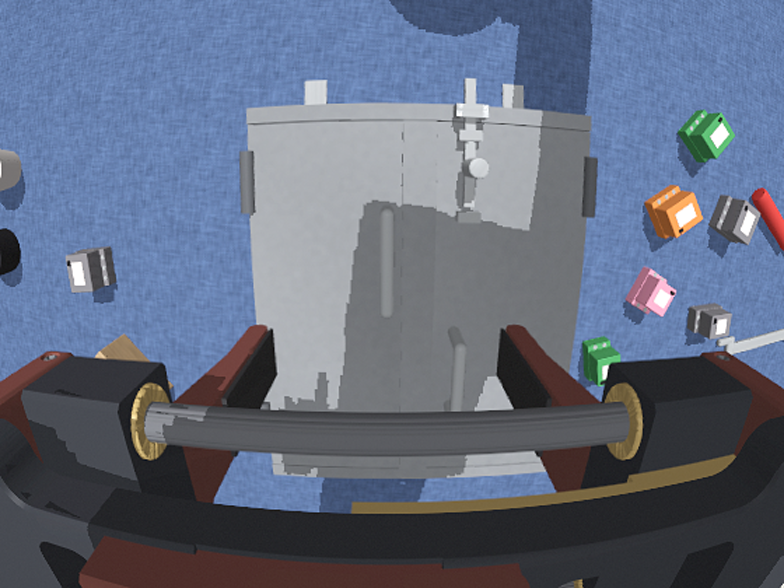

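```bash
python3 - <<'E'
from h import *
w=cam("wrist"); p=np.load("enc.npy")
pts=np.vstack([[-85,-28,144],[-15,-28,144],[-120,35,151],[-170,-140,100],[-170,140,100],[15,28,144],[-156,-3,106],[-156,9,106]])
crop(w,"w2",165,60,435,270,2.9,proj(w,E2W(pts,p)))
E
```

```text
(no output)
```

View pics/w2.png

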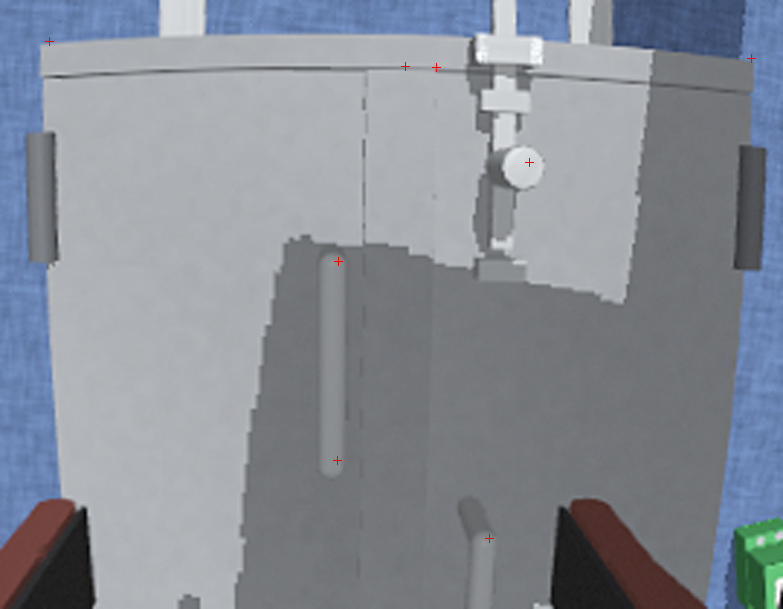

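```bash
python3 - <<'E'
from h import *
w=cam("wrist");t=cam("top");s=cam("scene")
a=np.array([[33,86],[382,46],[436,470],[78,510]])/4+[222,140]-.5
b=np.array([[76,50],[444,55],[452,365],[22,358]])/4+[220,165]-.5
C=np.array([[170,140,100],[170,-140,100],[-170,-140,100],[-170,140,100.]])
Cs=C[[2,3,0,1]]
W=np.array([[-170,-140,100],[-170,140,100],[-50,-28,147],[-120,35,151.]])
wp=np.array([[42,47],[753,63],[331.5,364],[523,167]])/2.9+[165,60]-.5
def res(p,sep=False):
    q=p[:3]; k=[(proj(t,E2W(C,q))-a).ravel()*.5,(proj(s,E2W(Cs,q))-b).ravel()*.5,(proj(w,E2W(W,q))-wp).ravel()]
    return np.concatenate(k)
r=least_squares(res,[550,10,.1]);print(r.x,np.degrees(r.x[2]));print(np.round(r.fun.reshape(-1,2),1))
rw=least_squares(lambda p:res(p)[-8:],[550,10,.1]);print(rw.x,np.round(rw.fun.reshape(-1,2),1))
np.save("enc.npy",rw.x)
p=rw.x
for nm,e in [("act",[-50,-28,144]),("pas",[50,28,144]),("knob",[-120,35,141]),("hA",[-50,-140,103])]: print(nm,np.round(E2W(e,p),1))
print(tri([(t,(274)/4+221.5,(321)/4+139.5),(w,331.5/2.9+164.5,364/2.9+59.5)]))
E
```

```text
[5.48881715e+02 1.18921004e+01 1.06156662e-01] 6.0823287175791085
[[ 0.2  0.5]
 [ 0.1  0.6]
 [-0.2  0.7]
 [-0.1  0.7]
 [ 0.4  0.5]
 [-0.2  0.6]
 [-0.1  1.2]
 [-0.2  0.8]
 [ 0.8 -1. ]
 [-1.8 -0.5]
 [ 0.3  1.6]
 [ 0.3 -0.3]]
[5.48886646e+02 1.17728031e+01 1.05153571e-01] [[ 0.9 -1.1]
 [-1.7 -0.4]
 [ 0.2  1.5]
 [ 0.3 -0.2]]
act [[502.1 -21.3 144. ]]
pas [[595.7  44.9 144. ]]
knob [[425.9  34.  141. ]]
hA [[ 513.9 -132.7  103. ]]
(array([521.80341981, -19.83125165,  43.40702325]), [[-0.4, 0.1], [-1.0, 0.2]])
```

```bash
python3 - <<'E'
from h import *
st();print(inc([504,-21.2,126],96.0))
E
```

```text
t 2.1 p [504.5 -19.8 299.4] yaw_y 96.5 z [-0.001  0.    -1.   ] F [0.9 0.  0.1] w 87.6 q6 [-0.06  0.16  1.81 -0.    1.17 -1.75]
([0.5, -1.3, 173.4], 0.5)
```

Request:
{"api": "move_arm", "payload": {"increments": [100,0.5,-1,60,0.5,100,0.5,-1,120,0.5,100,0.5,-1,173,0.5,100,0.5,-1,173,0.5,100,0.5,-1,173,0.5,255,0.5,-1,173,0.5,255,0.5,-1,173,0.5,255,0.5,-1,173,0.5,255,0.5,-1,173,0.5]}}

```text
t: 3.22
ee_pos: [504.1, -21.0, 126.8]
orientation: [0.165, -3.137, 0.0]
ft_force: [0.3, -0.5, 1.6]
width: 17.3
```

```bash
python3 - <<'E'
from h import *
st()
w=cam("wrist");crop(w,"w3",0,0,560,420,1.4)
E
```

```text
t 3.23 p [504.1 -21.  126.8] yaw_y 96.0 z [-0. -0. -1.] F [ 0.3 -0.5  1.6] w 17.3 q6 [-0.07  0.39  1.96 -0.    0.79 -1.74]
```

View pics/w3.png

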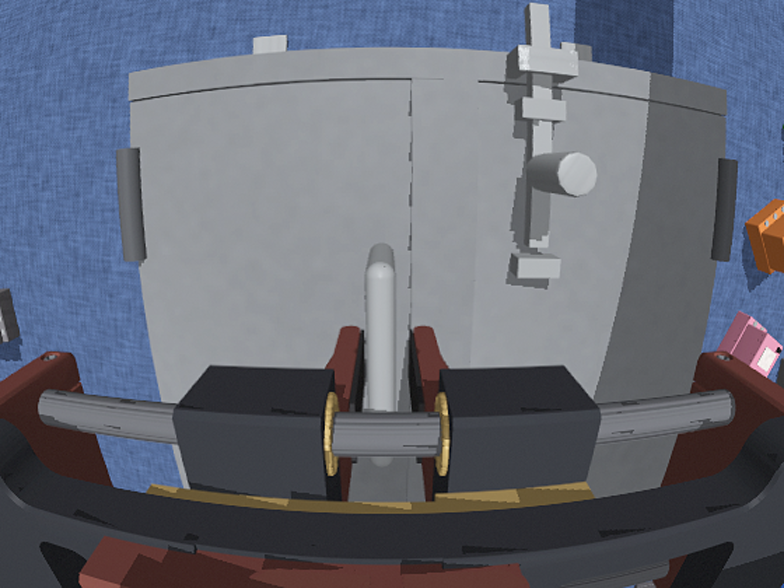

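```bash
python3 - <<'E'
import numpy as np
r=np.hypot(112,41);a=np.arctan2(41,112)
for d in list(range(0,101,8))+[95,100]:
    f=np.radians(d); print(d, round(r*(np.cos(a+f)-np.cos(a)),1), round(-r*(np.sin(a+f)-np.sin(a)),1))
E
```

```text
0 0.0 -0.0
8 -6.8 -15.2
16 -15.6 -29.3
24 -26.4 -42.0
32 -38.7 -53.1
40 -52.6 -62.4
48 -67.5 -69.7
56 -83.4 -74.8
64 -99.8 -77.6
72 -116.4 -78.2
80 -132.9 -76.4
88 -149.1 -72.4
96 -164.5 -66.1
95 -162.6 -67.0
100 -171.8 -62.2
```

Request:
{"api": "move_arm", "payload": {"increments": [255,0,0,0,0,255,0,0,0,0,255,0,0,0,0,255,0,-6.8,-15.2,0,255,0,-15.6,-29.3,0,255,0,-26.4,-42,0,255,0,-38.7,-53.1,0,255,0,-52.6,-62.4,0,255,0,-67.5,-69.7,0]}}

```text
t: 4.4
ee_pos: [511.2, -86.5, 198.3]
orientation: [0.164, -3.137, -0.006]
ft_force: [-2.1, 11.7, 9.8]
width: 9.0
```

```bash
python3 - <<'E'
from h import *
st()
w=cam("wrist");crop(w,"w4",0,0,560,420,1.4)
E
```

```text
t 4.4 p [511.2 -86.5 198.3] yaw_y 96.0 z [-0.     0.004 -1.   ] F [-2.1 11.7  9.8] w 9.0 q6 [-0.19  0.3   1.88  0.    0.96 -1.87]
```

View pics/w4.png

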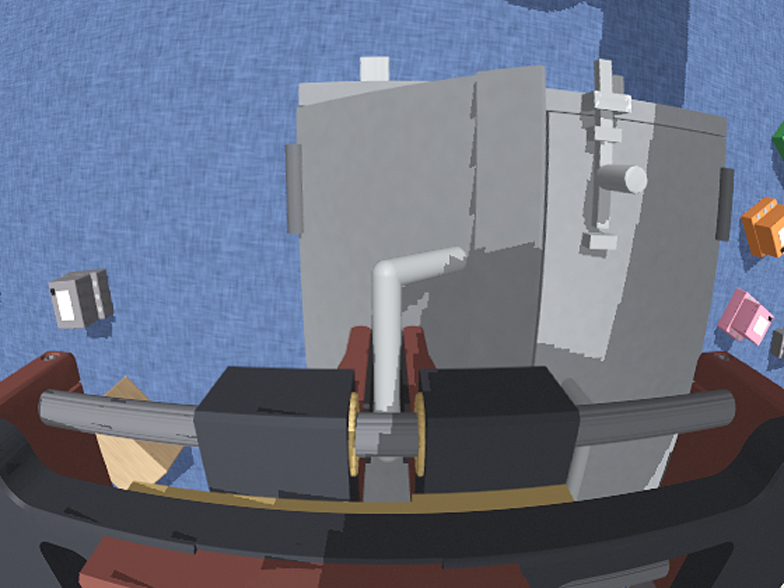

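Request:
{"api": "move_arm", "payload": {"increments": [255,0,-15.9,-5.1,0,255,0,-32.3,-7.9,0,255,0,-48.9,-8.5,0,255,0,-65.4,-6.7,0,255,0,-81.6,-2.7,0,255,0,-95,3,0,255,0,-97,3.6,0,255,0,-97,3.6,0]}}

```text
t: 5.45
ee_pos: [521.7, -185.3, 196.5]
orientation: [-0.163, 3.136, 0.003]
ft_force: [-2.0, -0.6, 5.7]
width: 9.2
```

```bash
python3 - <<'E'
from h import *
st()
w=cam("wrist");crop(w,"w5",0,0,560,420,1.4)
w=cam("scene");crop(w,"s5",180,100,400,300,3)
E
```

```text
t 5.45 p [ 521.7 -185.3  196.5] yaw_y 96.0 z [ 0.001  0.002 -1.   ] F [-2.  -0.6  5.7] w 9.2 q6 [-0.36  0.35  1.81  0.    0.98 -2.04]
```

View pics/w5.png

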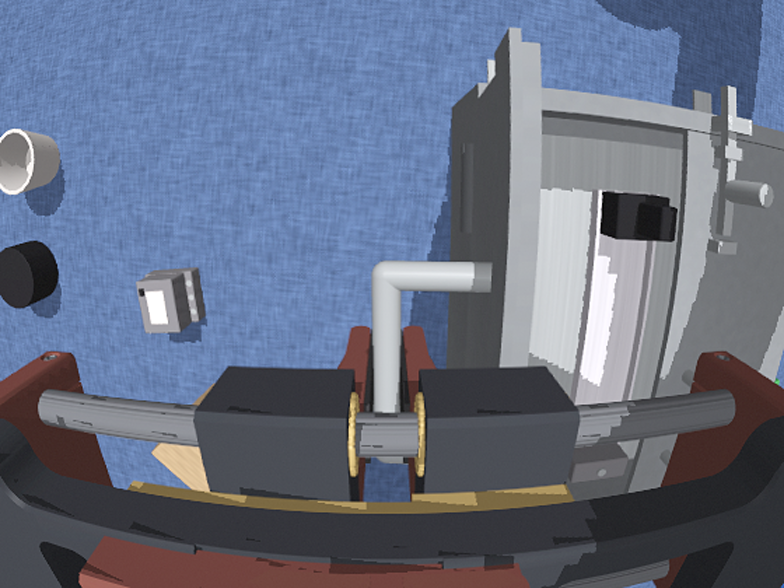

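View pics/s5.png

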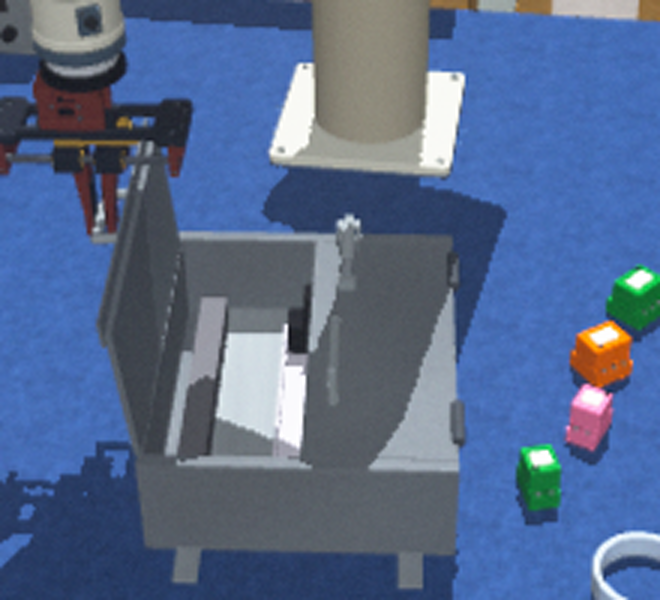

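Request:
{"api": "move_arm", "payload": {"increments": [190,0,0,0,0,190,0,0,0,0,190,0,0,0,0,190,0,0,-60,0,190,0,0,-110,0,150,0,60,-110,0,130,50,120,-110,0,130,75,180,-110,0,130,75,225,-110,0,130,75,225,-60,0,130,75,225,-35,0,130,75,225,-35,0]}}

```text
t: 7.05
ee_pos: [422.1, 30.8, 230.2]
orientation: [0.165, -3.134, -0.002]
ft_force: [-0.5, -0.1, 0.7]
width: 42.9
```

```bash
python3 - <<'E'
from h import *
st()
w=cam("wrist");p=np.load("enc.npy");pts=np.vstack([[-120,35,151],[-150,3,106]]);crop(w,"w6",0,0,560,420,1.4,proj(w,E2W(pts,p)))
print(inc(E2W([-120,35,127],p)[0],96.1))
E
```

```text
t 7.05 p [422.1  30.8 230.2] yaw_y 96.0 z [-0.003  0.001 -1.   ] F [-0.5 -0.1  0.7] w 42.9 q6 [ 0.04  0.11  2.04  0.    0.99 -1.63]
([-3.0, 2.9, 104.4], -0.1)
```

View pics/w6.png

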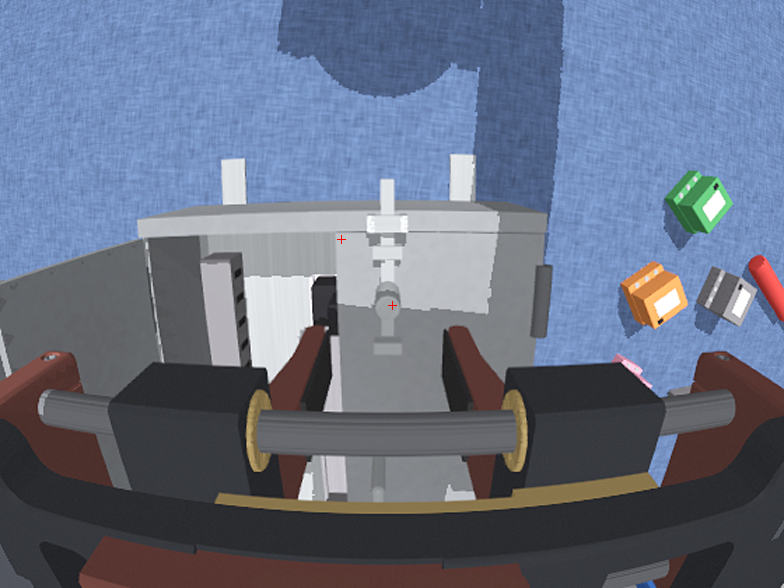

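Request:
{"api": "move_arm", "payload": {"increments": [130,-3,1,50,0,130,-3,1,85,0,130,-3,1,104,0,130,-3,1,104,0,255,-3,1,104,0,255,-3,1,104,0,255,-3,1,104,0,255,-3,1,104,0,255,-3,1,104,0]}}

```text
t: 8.22
ee_pos: [426.6, 32.0, 128.1]
orientation: [-0.165, 3.137, 0.002]
ft_force: [-1.6, -1.5, 6.3]
width: 14.4
```

```bash
python3 - <<'E'
from h import *
st()
w=cam("wrist");crop(w,"w7",0,0,560,420,1.4)
E
```

```text
t 8.22 p [426.6  32.  128.1] yaw_y 96.0 z [ 0.     0.001 -1.   ] F [-1.6 -1.5  6.3] w 14.4 q6 [ 0.05  0.29  2.12  0.    0.73 -1.63]
```

View pics/w7.png

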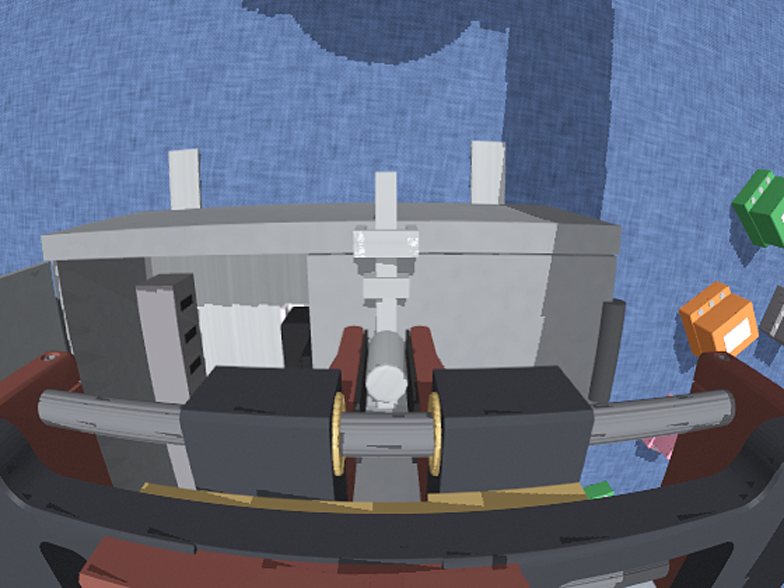

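Request:
{"api": "move_arm", "payload": {"increments": [255,-10,0,0,0,255,-20,0,0,0,255,-29,0,0,0,255,-30,0,0,0,255,-30,0,0,0,255,-30,0,0,0]}}

```text
t: 9.02
ee_pos: [456.5, 35.3, 128.1]
orientation: [0.165, -3.137, -0.002]
ft_force: [-2.8, -0.5, 5.3]
width: 14.3
```

```bash
python3 - <<'E'
from h import *
st()
w=cam("wrist");crop(w,"w8",0,0,560,420,1.4)
p=np.load("enc.npy");print(p)
E
```

```text
t 9.03 p [456.5  35.3 128.1] yaw_y 96.0 z [-0.     0.001 -1.   ] F [-2.8 -0.5  5.3] w 14.3 q6 [ 0.05  0.33  2.06  0.    0.75 -1.63]
[5.48886646e+02 1.17728031e+01 1.05153571e-01]
```

View pics/w8.png

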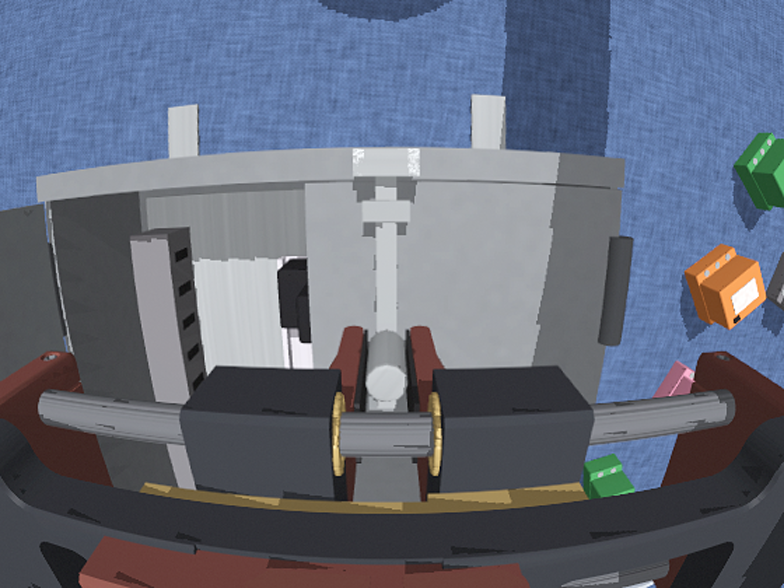

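Request:
{"api": "move_arm", "payload": {"increments": [130,0,0,0,0,130,0,0,0,0,130,0,0,0,0,130,0,0,-50,0,130,-30,0,-85,0,130,-90,-5,-85,0,130,-140,-6,-85,0,130,-140,-6,-75,0]}}

```text
t: 10.07
ee_pos: [599.8, 44.0, 203.3]
orientation: [-0.164, 3.134, 0.002]
ft_force: [-0.9, -0.3, 0.2]
width: 43.0
```

```bash
python3 - <<'E'
from h import *
st()
p=np.load("enc.npy")
w=cam("wrist");crop(w,"w9",0,0,560,420,1.4,proj(w,E2W([[15,28,144],[50,28,144]],p)))
print(inc(E2W([50,28,126],p)[0],96.1))
E
```

```text
t 10.07 p [599.8  44.  203.3] yaw_y 96.0 z [ 0.004  0.001 -1.   ] F [-0.9 -0.3  0.2] w 43.0 q6 [ 0.05  0.41  1.7   0.    1.03 -1.62]
([0.4, 1.0, 75.0], -0.1)
```

View pics/w9.png

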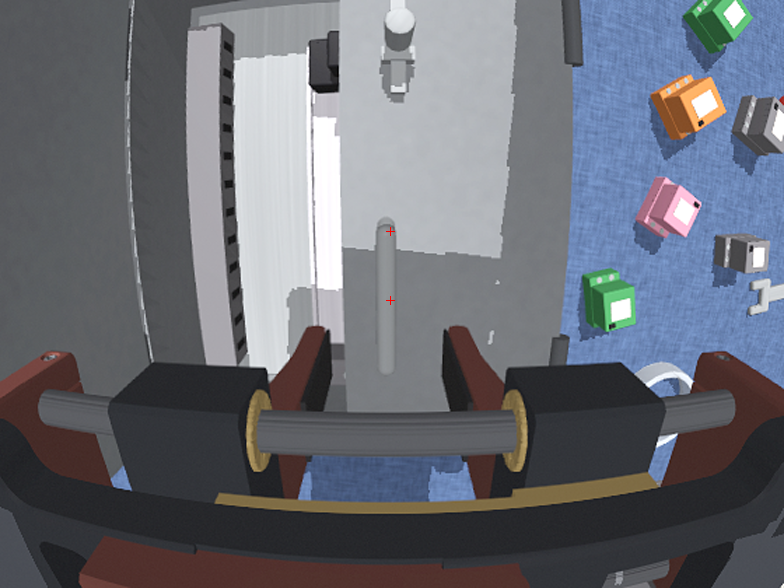

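Request:
{"api": "move_arm", "payload": {"increments": [130,0,0,45,0,130,0,0,77,0,130,0,0,77,0,255,0,0,77,0,255,0,0,77,0,255,0,0,77,0,255,0,0,77,0,255,0,0,77,0,255,0,0,77,0]}}

```text
t: 11.25
ee_pos: [596.6, 43.6, 124.8]
orientation: [0.165, -3.136, -0.001]
ft_force: [-0.8, -2.0, 6.3]
width: 8.8
```

Request:
{"api": "move_arm", "payload": {"increments": [255,0,6.8,-15.2,0,255,0,15.6,-29.3,0,255,0,26.4,-42,0,255,0,38.7,-53.1,0,255,0,52.6,-62.4,0,255,0,67.5,-69.7,0,255,0,83.4,-74.8,0,255,0,99.8,-77.6,0]}}

```text
t: 12.25
ee_pos: [587.2, 141.5, 205.0]
orientation: [-0.165, 3.135, -0.003]
ft_force: [0.6, -8.9, 8.4]
width: 9.3
```

```bash
python3 - <<'E'
from h import *
st()
E
```

```text
t 12.25 p [587.2 141.5 205. ] yaw_y 96.0 z [ 0.002 -0.002 -1.   ] F [ 0.6 -8.9  8.4] w 9.3 q6 [ 0.22  0.41  1.69 -0.    1.03 -1.46]
```

Request:
{"api": "move_arm", "payload": {"increments": [255,0,16.6,-0.6,0,255,0,33.1,1.2,0,255,0,49.3,5.2,0,255,0,62,10,0,255,0,65,11.5,0,255,0,65,11.5,0,190,0,65,11.5,0,190,0,65,11.5,0,190,0,65,11.5,0,190,0,65,-50,0,150,0,65,-110,0,150,0,65,-110,0]}}

```text
t: 13.75
ee_pos: [582.8, 207.2, 320.4]
orientation: [-0.164, 3.126, 0.001]
ft_force: [-0.5, 0.2, -0.3]
width: 35.6
```

```bash
python3 - <<'E'
from h import *
st()
w=cam("wrist");crop(w,"w10",0,0,560,420,1.4)
t=cam("top");crop(t,"t10",80,150,430,290,2.2)
E
```

```text
t 13.75 p [582.8 207.2 320.4] yaw_y 96.0 z [ 0.011  0.001 -1.   ] F [-0.5  0.2 -0.3] w 35.6 q6 [ 0.32  0.32  1.56 -0.    1.26 -1.35]
```

View pics/w10.png

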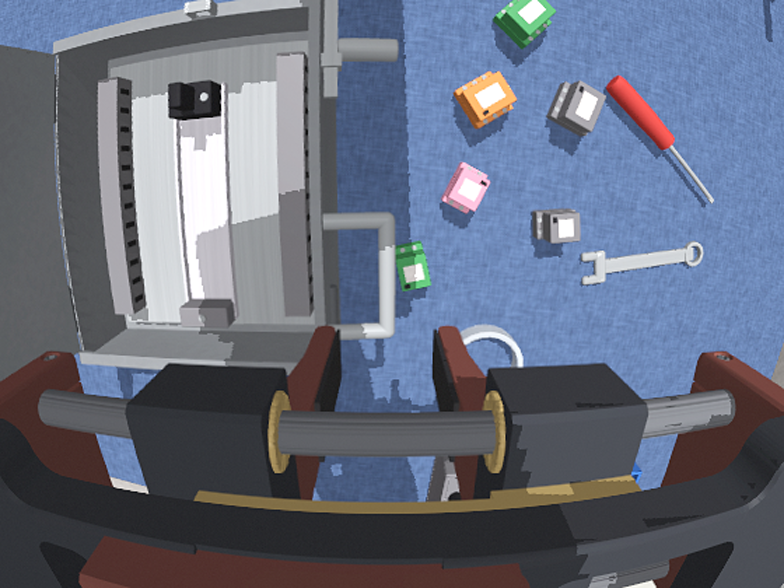

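View pics/t10.png

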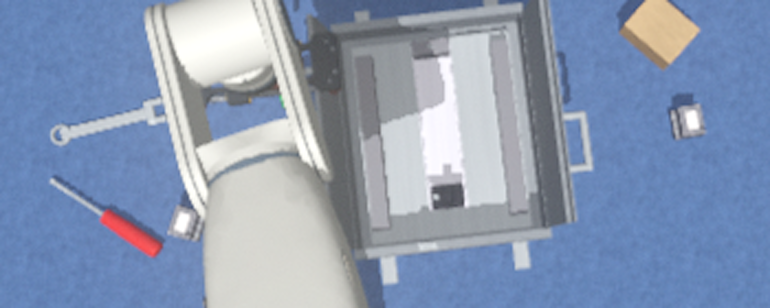

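```bash
python3 - <<'E'
from h import *
t=cam("top")
for n,u,v in [("narrow",166,212),("wide",165,251),("right",392,205),("spanner jaw",149,201),("scr handle",150,262),("scr h2",133,249)]: print(n,np.round(atz(t,u,v,30),0))
print(inc([560,330,300],96.1))
E
```

```text
narrow [552. 389.  30.]
wide [423. 389.  30.]
right [ 570. -357.   30.]
spanner jaw [589. 447.  30.]
scr handle [387. 438.  30.]
scr h2 [430. 495.  30.]
([6.4, 125.3, 13.4], -0.1)
```

Request:
{"api": "move_arm", "payload": {"increments": [130,15,60,20,0,130,30,120,30,0,130,33,182,30,0,130,33,182,30,0,130,33,182,30,0]}}

```text
t: 14.52
ee_pos: [526.8, 383.0, 281.3]
orientation: [0.166, -3.135, 0.007]
ft_force: [0.1, -0.7, 0.8]
width: 43.2
```

```bash
python3 - <<'E'
from h import *
st()
w=cam("wrist");crop(w,"w11",120,60,420,285,2.6)
E
```

```text
t 14.53 p [526.8 383.  281.3] yaw_y 96.1 z [-0.002 -0.005 -1.   ] F [ 0.1 -0.7  0.8] w 43.2 q6 [ 0.61  0.41  1.51 -0.    1.23 -1.06]
```

View pics/w11.png

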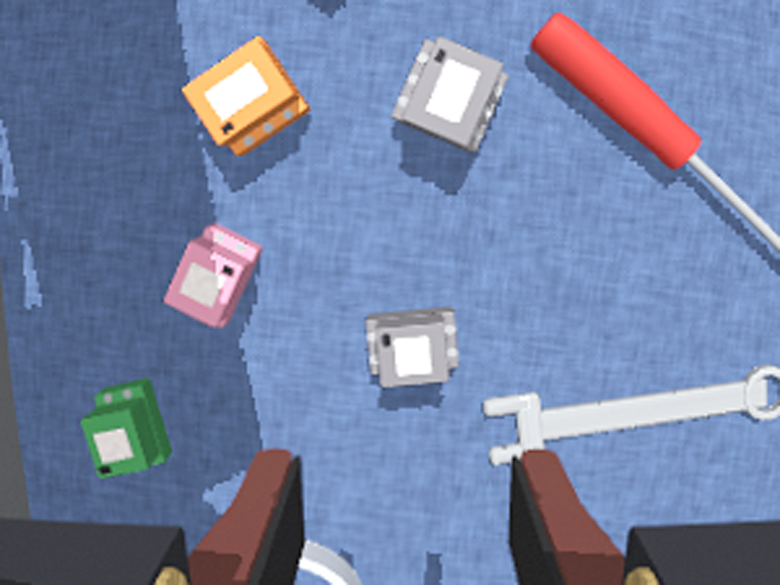

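```bash
python3 - <<'E'
from h import *
w=cam("wrist");crop(w,"n1",250,170,310,215,12);crop(w,"wd1",260,65,325,130,9)
E
```

```text
(no output)
```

View pics/n1.png

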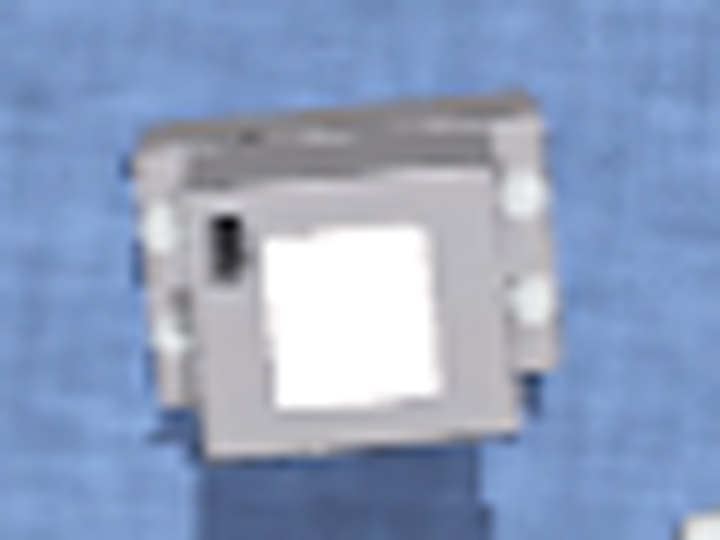

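View pics/wd1.png

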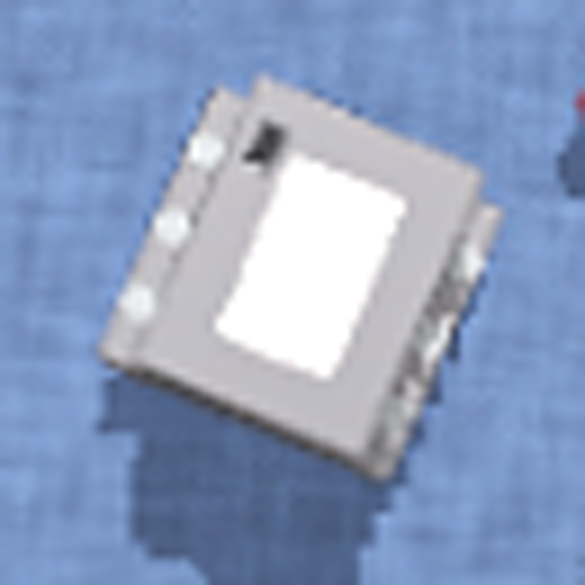

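```bash
cat >> h.py <<'E'
def quad(im,pix,z=44):
    """corners in cyclic order -> centre, edge lengths, world angle deg of edge0 and edge1"""
    P=np.array([atz(im,u,v,z) for u,v in pix]); e=np.roll(P,-1,0)-P
    print("c",np.round(P.mean(0),1),"len",np.round(np.linalg.norm(e,axis=1),1),"ang",np.round(np.degrees(np.arctan2(e[:,1],e[:,0])),1))
    return P.mean(0)
E
python3 - <<'E'
from h import *
w=cam("wrist")
c=quad(w,np.array([[187,190],[495,165],[522,432],[207,460]])/12+[249.5,169.5])
t=cam("top")
print(inc([*c[:2],20]))
c=quad(w,np.array([[262,78],[478,172],[372,462],[148,355]])/9+[259.5,64.5])
E
```

```text
c [551.1 387.1  44. ] len [32.3 29.  33.6 29.3] ang [ 100.7   12.2  -78.7 -170.3]
([-23.6, 3.4, 263.0], 0.0)
c [422.9 392.7  44. ] len [31.8 42.7 33.6 41.3] ang [  72.7  -13.5 -109.5  164.2]
```

Request:
{"api": "move_arm", "payload": {"increments": [100,-24,3.5,60,-5,100,-24,3.5,120,-5,100,-24,3.5,180,-5,100,-24,3.5,225,-5,100,-24,3.5,245,-5,100,-24,3.5,259,-5,100,-24,3.5,259,-5,255,-24,3.5,259,-5,255,-24,3.5,259,-5,255,-24,3.5,259,-5,255,-24,3.5,259,-5]}}

```text
t: 16.1
ee_pos: [552.2, 387.8, 25.4]
orientation: [-0.299, 3.126, -0.003]
ft_force: [-0.0, 0.1, 6.8]
width: 34.1
```

```bash
python3 - <<'E'
from h import *
st()
w=cam("wrist");crop(w,"w12",120,120,420,345,2.6)
E
```

```text
t 16.1 p [552.2 387.8  25.4] yaw_y 100.9 z [ 0.001 -0.002 -1.   ] F [-0.   0.1  6.8] w 34.1 q6 [ 0.6   0.74  1.6  -0.    0.8  -1.16]
```

View pics/w12.png

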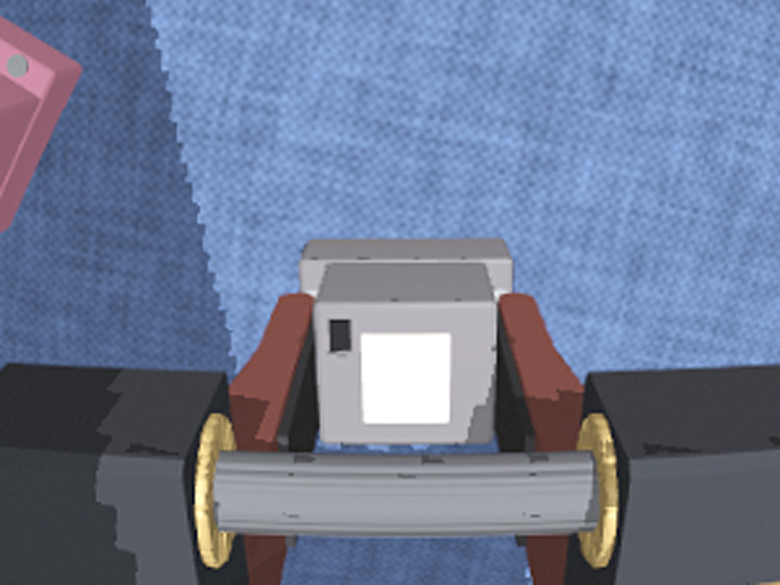

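Request:
{"api": "move_arm", "payload": {"increments": [255,0,0,0,0,255,0,0,-20,0,255,0,0,-75,0,255,0,0,-135,0,255,0,0,-195,0,255,0,0,-250,0,255,0,0,-280,0,255,-19,-376,-280,5,255,-19,-376,-280,5,255,-19,-376,-280,5,255,-19,-376,-280,5,255,-19,-376,-280,5]}}

```text
t: 17.65
ee_pos: [626.3, 82.9, 307.4]
orientation: [-0.162, 3.135, -0.003]
ft_force: [-0.1, -0.1, -1.5]
width: 33.9
```

Request:
{"api": "move_arm", "payload": {"increments": [255,0,-60,0,0,255,0,-80,0,0,255,0,-80,0,0]}}

```text
t: 18.02
ee_pos: [634.4, 2.4, 308.3]
orientation: [-0.159, 3.135, -0.002]
ft_force: [0.6, 0.5, -0.7]
width: 34.0
```

```bash
python3 - <<'E'
from h import *
st()
w=cam("wrist");crop(w,"w13",0,0,560,420,1.4)
E
```

```text
t 18.02 p [634.4   2.4 308.3] yaw_y 95.8 z [ 0.003 -0.001 -1.   ] F [ 0.6  0.5 -0.7] w 34.0 q6 [-0.01  0.35  1.53 -0.    1.26 -1.69]
```

View pics/w13.png

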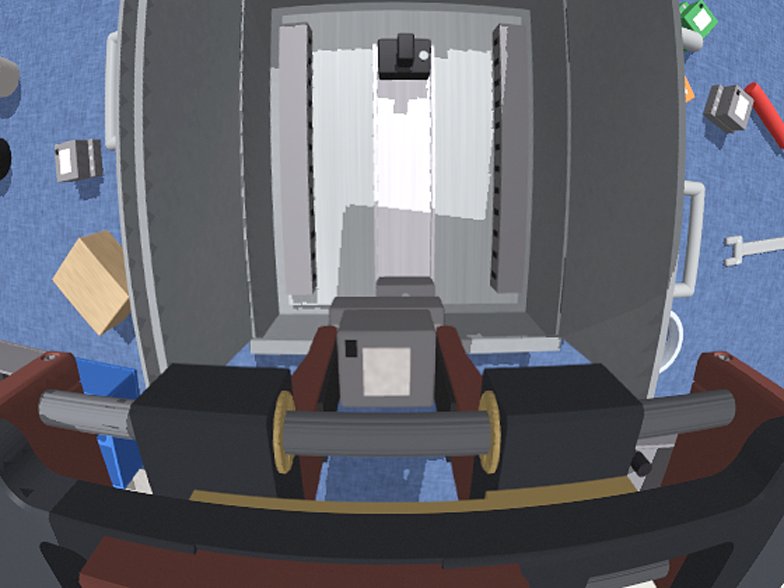

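```bash
python3 - <<'E'
from h import *
w=cam("wrist");p=np.load("enc.npy")
ch=E2W([[x,y,z] for x in(-110,-60,0,50,100,140) for y,z in((-26,36),(26,36))],p)
crop(w,"c1",180,10,400,220,3.7-1+0.2,proj(w,ch))
E
```

```text
(no output)
```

View pics/c1.png

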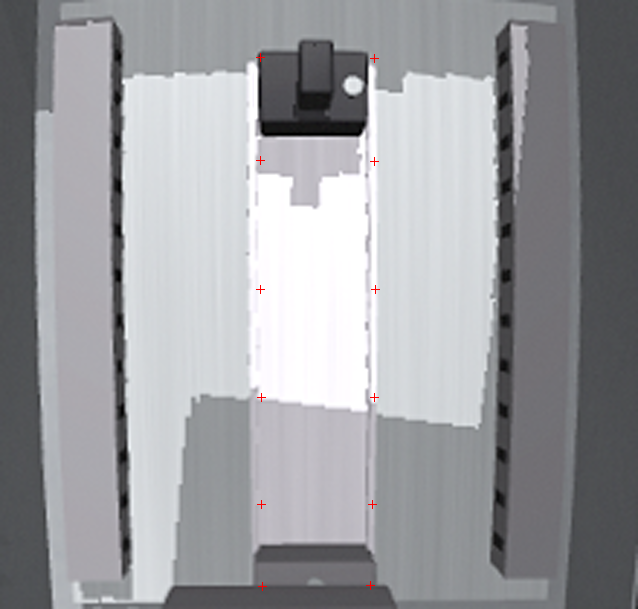

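```bash
python3 - <<'E'
from h import *
w=cam("wrist");p=np.load("enc.npy")
def W2E(P):
    c,s=np.cos(p[2]),np.sin(p[2]);d=np.asarray(P)[:2]-p[:2];return np.round([c*d[0]+s*d[1],-s*d[0]+c*d[1]],1)
f=lambda u,v,z:atz(w,u/2.9+179.5,v/2.9+9.5,z)
for n,u,v,z in [("wallc100",312.5,100,36),("wallc300",313,300,36),("wallc500",314,500,36),("Linner",258,300,36),("Rinner",367,300,36),("stopfoot",313,134,24),("blockedge",315.5,548,60),("duct far",90,578,54),("duct near L",85,22,54),("duct near R",517,24,54)]:
    P=f(u,v,z);print(n,np.round(P,1),W2E(P))
E
```

```text
wallc100 [460.7   0.7  36. ] [-88.9  -1.7]
wallc300 [554.   10.7  36. ] [ 5.  -1.6]
wallc500 [646.5  21.3  36. ] [98.  -0.8]
Linner [556.6 -14.1  36. ] [  5.  -26.6]
Rinner [551.2  35.1  36. ] [ 4.7 23. ]
stopfoot [474.5   2.8  24. ] [-74.9  -1.1]
blockedge [663.6  23.   60. ] [115.3  -0.8]
duct far [690.1 -78.9  54. ] [ 130.9 -105. ]
duct near L [ 435. -104.   54.] [-125.4 -103.2]
duct near R [414.2  87.8  54. ] [-125.9   89.7]
```

```bash
python3 - <<'E'
from h import *
p=np.load("enc.npy"); p[:2]+=-1.5*np.array([-np.sin(p[2]),np.cos(p[2])]); p[2]=np.radians(6.25); np.save("enc.npy",p); print(p, E2W([98,0,0],p))
st(); print(inc(E2W([98,0,80],p)[0],96.25))
E
```

```text
[5.49044085e+02 1.02810884e+01 1.09083078e-01] [[646.46160659  20.95004214   0.        ]]
t 18.18 p [634.4   5.  307.8] yaw_y 96.0 z [ 0.003 -0.001 -1.   ] F [-0.1  1.  -0.9] w 33.4 q6 [-0.01  0.36  1.53 -0.    1.26 -1.69]
([-13.1, 14.9, 227.8], -0.2)
```

Request:
{"api": "move_arm", "payload": {"increments": [255,-13,15,20,0,255,-13,15,70,-0.3,255,-13,15,130,-0.3,255,-13,15,180,-0.3,255,-13,15,220,-0.3,255,-13,15,230,-0.3,255,-13,15,230,-0.3,255,-13,15,230,-0.3]}}

```text
t: 19.18
ee_pos: [647.8, 21.5, 79.5]
orientation: [-0.173, 3.131, -0.002]
ft_force: [0.0, -0.2, -1.3]
width: 33.8
```

```bash
python3 - <<'E'
from h import *
p=np.load("enc.npy");st(); print(inc(E2W([98,0,49],p)[0],96.25))
w=cam("wrist");crop(w,"w14",100,100,460,370,2.1)
E
```

```text
t 19.18 p [647.8  21.5  79.5] yaw_y 96.3 z [ 0.006 -0.001 -1.   ] F [ 0.  -0.2 -1.3] w 33.8 q6 [ 0.02  0.63  1.66 -0.    0.85 -1.67]
([1.5, -0.4, 30.5], 0.1)
```

View pics/w14.png

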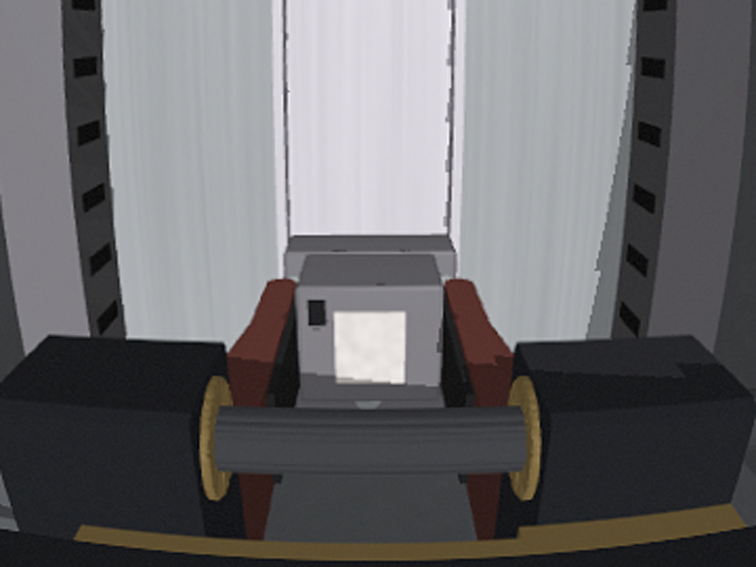

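Request:
{"api": "move_arm", "payload": {"increments": [255,6,-0.4,8,0,255,6,-0.4,16,0,255,6,-0.4,22,0,255,6,-0.4,26,0,255,6,-0.4,29,0,255,6,-0.4,30,0,255,6,-0.4,31,0]}}

```text
t: 20.1
ee_pos: [642.1, 20.3, 48.7]
orientation: [-0.173, 3.131, -0.002]
ft_force: [0.5, 0.1, -1.3]
width: 33.9
```

```bash
python3 - <<'E'
from h import *
st()
w=cam("wrist");crop(w,"w15",100,100,460,370,2.1)
E
```

```text
t 20.1 p [642.1  20.3  48.7] yaw_y 96.3 z [ 0.006 -0.001 -1.   ] F [ 0.5  0.1 -1.3] w 33.9 q6 [ 0.01  0.67  1.68 -0.    0.79 -1.67]
```

View pics/w15.png

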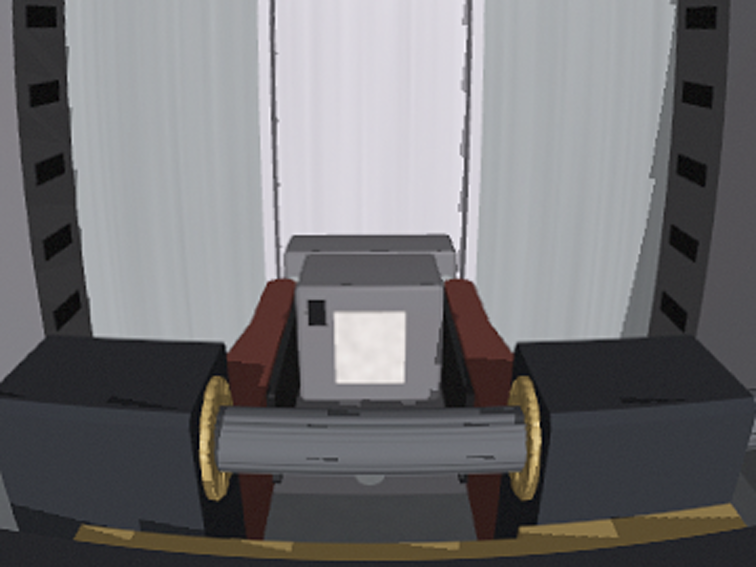

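Request:
{"api": "move_arm", "payload": {"increments": [255,0,0,1,0,255,0,0,2,0,255,0,0,2,0]}}

```text
t: 20.52
ee_pos: [642.3, 20.3, 47.4]
orientation: [-0.173, 3.13, -0.002]
ft_force: [-1.0, 0.8, 5.2]
width: 33.8
```

Request:
{"api": "move_arm", "payload": {"increments": [255,0,0,1,0,255,0,0,2,0,255,0,0,2,0]}}

```text
t: 20.9
ee_pos: [642.4, 20.3, 47.4]
orientation: [-0.173, 3.13, -0.002]
ft_force: [-6.4, 0.2, 16.6]
width: 33.6
```

Request:
{"api": "move_arm", "payload": {"increments": [100,0,0,-1,0,100,0,0,-1,0,100,0,0,-1,0,100,0,0,-30,0,100,0,0,-90,0,100,0,0,-150,0,100,0,0,-200,0,100,0,0,-200,0]}}

```text
t: 21.9
ee_pos: [643.6, 20.5, 252.1]
orientation: [-0.173, 3.122, -0.003]
ft_force: [0.3, -0.3, -0.0]
width: 53.3
```

```bash
python3 - <<'E'
from h import *
st()
w=cam("wrist");crop(w,"w16",100,0,460,330,1.8)
E
```

```text
t 21.9 p [643.6  20.5 252.1] yaw_y 96.3 z [ 0.015 -0.001 -1.   ] F [ 0.3 -0.3 -0. ] w 53.3 q6 [ 0.01  0.41  1.57 -0.    1.14 -1.67]
```

View pics/w16.png

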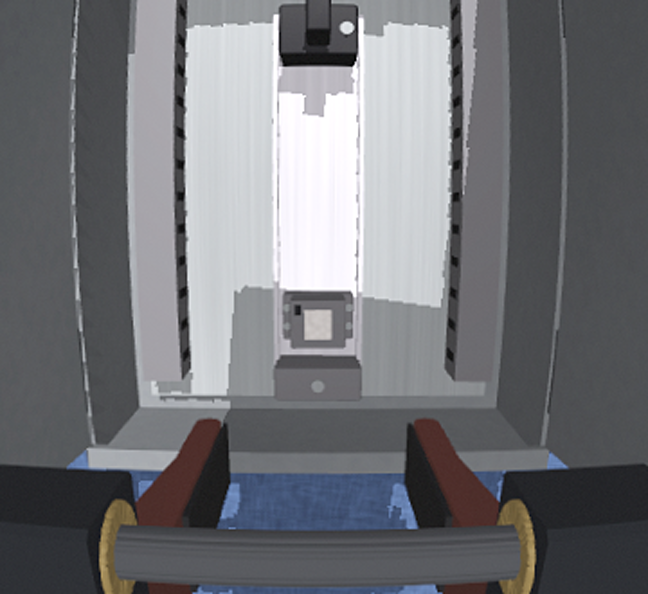

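Request:
{"api": "move_arm", "payload": {"increments": [100,0,0,-50,0,100,50,100,-55,0,100,130,387,-50,0,100,130,387,-50,0,100,130,387,-50,0,100,130,387,-30,0,100,130,387,-10,0,100,130,387,-10,0,100,130,387,-10,0]}}

```text
t: 23.08
ee_pos: [467.5, 391.9, 253.4]
orientation: [-0.179, 3.131, -0.007]
ft_force: [0.7, -0.2, -0.3]
width: 53.5
```

```bash
python3 - <<'E'
from h import *
st()
w=cam("wrist");crop(w,"w17",120,60,420,285,2.6)
E
```

```text
t 23.07 p [467.5 391.9 253.4] yaw_y 96.5 z [ 0.006 -0.004 -1.   ] F [ 0.7 -0.2 -0.3] w 53.5 q6 [ 0.68  0.37  1.64 -0.01  1.13 -1.  ]
```

View pics/w17.png

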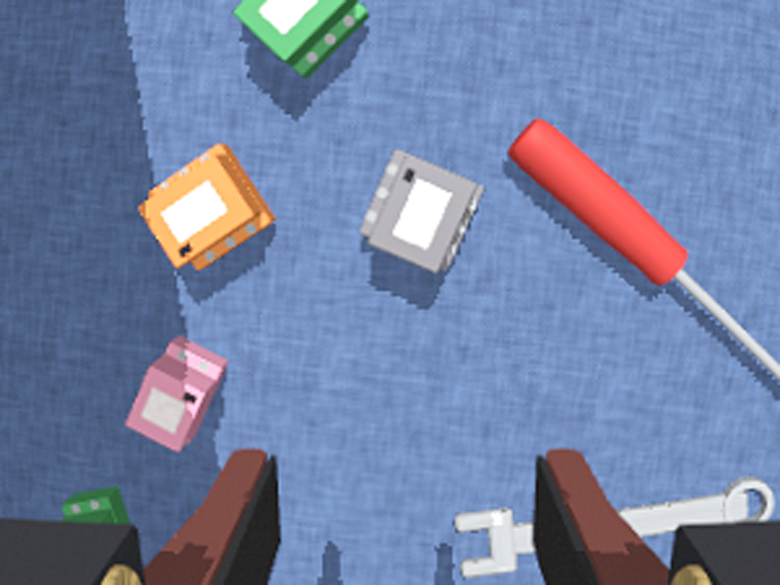

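```bash
python3 - <<'E'
from h import *
w=cam("wrist");crop(w,"wd2",250,110,315,172,10)
E
```

```text
(no output)
```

View pics/wd2.png

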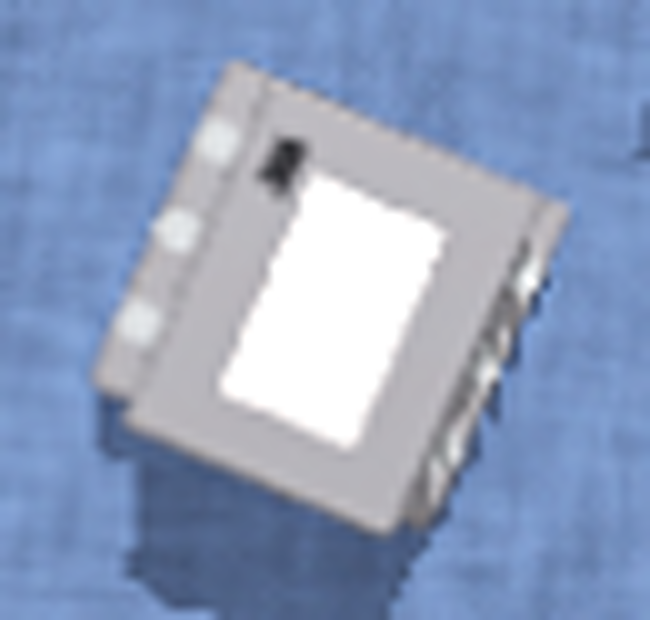

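```bash
python3 - <<'E'
from h import *
w=cam("wrist")
c=quad(w,np.array([[268,80],[537,200],[395,533],[130,415]])/10+[249.5,109.5])
print(inc([*c[:2],22],72.5))
E
```

```text
c [423.5 391.6  44. ] len [33.5 41.8 33.4 41.6] ang [  72.5  -16.1 -107.8  164. ]
([48.2, 7.7, 233.6], 23.8)
```

Request:
{"api": "move_arm", "payload": {"increments": [90,48,7,50,23,90,48,7,100,23,90,48,7,150,23,90,48,7,190,23,90,48,7,215,23,90,48,7,231,23,90,48,7,231,23,255,48,7,231,23,255,48,7,231,23,255,48,7,231,23,255,48,7,231,23]}}

```text
t: 24.6
ee_pos: [424.3, 391.5, 25.6]
orientation: [0.454, 3.098, 0.0]
ft_force: [-0.5, -0.6, 6.8]
width: 33.7
```

```bash
python3 - <<'E'
from h import *
st()
w=cam("wrist");crop(w,"w18",120,120,420,345,2.6)
E
```

```text
t 24.6 p [424.3 391.5  25.6] yaw_y 73.3 z [ 0.01  -0.001 -1.   ] F [-0.5 -0.6  6.8] w 33.7 q6 [ 0.73  0.64  1.84 -0.01  0.66 -0.54]
```

View pics/w18.png

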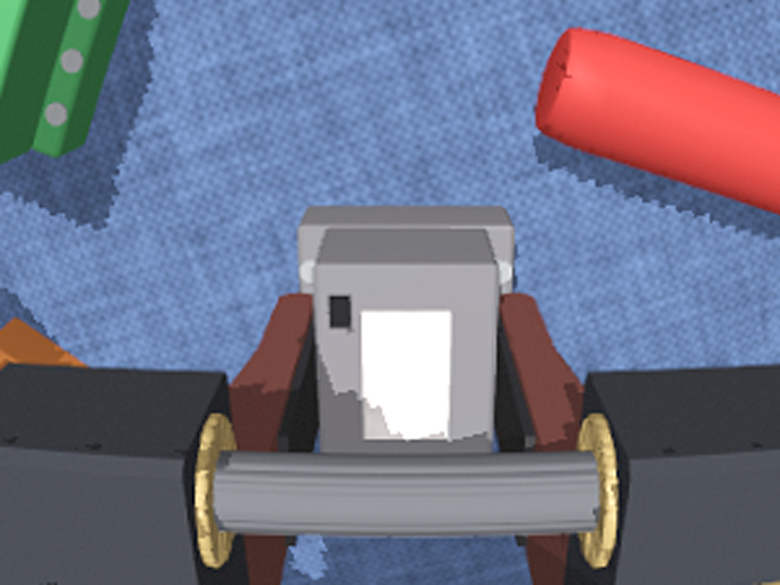

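Request:
{"api": "move_arm", "payload": {"increments": [255,0,0,0,0,255,0,0,-20,0,255,0,0,-75,0,255,0,0,-135,0,255,0,0,-195,0,255,0,0,-250,0,255,0,0,-280,0,255,-275,-310,-280,-23,255,-275,-310,-280,-23,255,-275,-310,-280,-23,255,-275,-310,-280,-23,255,-275,-310,-280,-23]}}

```text
t: 26.15
ee_pos: [549.3, 115.1, 308.7]
orientation: [-0.173, 3.125, -0.003]
ft_force: [0.5, 1.4, 0.0]
width: 33.6
```

```bash
python3 - <<'E'
from h import *
p=np.load("enc.npy");st(); print(inc(E2W([50,0,300],p)[0],96.25))
w=cam("wrist");crop(w,"w19",120,120,420,345,2.)
E
```

```text
t 26.15 p [549.3 115.1 308.7] yaw_y 96.3 z [ 0.012 -0.001 -1.   ] F [0.5 1.4 0. ] w 33.6 q6 [ 0.19  0.23  1.69 -0.    1.2  -1.49]
([-38.1, -104.2, 9.3], 0.1)
```

View pics/w19.png

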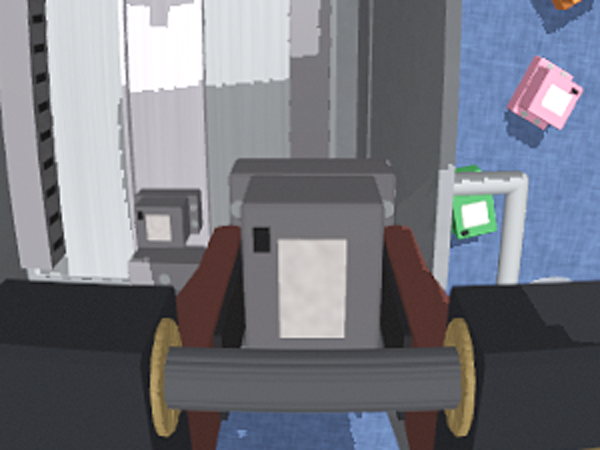

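Now over to the channel and partway down.

Request:
{"api": "move_arm", "payload": {"increments": [255,-20,-55,0,0,255,-38,-104,0,0,255,-38,-104,20,0,255,-38,-104,80,0,255,-38,-104,140,0,255,-38,-104,195,0,255,-38,-104,227,0,255,-38,-104,227,0,255,-38,-104,227,0]}}

```text
t: 27.32
ee_pos: [605.0, 8.9, 84.7]
orientation: [-0.168, 3.122, -0.009]
ft_force: [1.0, -0.4, -1.1]
width: 33.8
```

```bash
python3 - <<'E'
from h import *
p=np.load("enc.npy");st(); print(inc(E2W([50,0,49],p)[0],96.25))
w=cam("wrist");crop(w,"w20",100,100,460,370,2.1)
E
```

```text
t 27.32 p [605.    8.9  84.7] yaw_y 96.2 z [ 0.016 -0.005 -1.   ] F [ 1.  -0.4 -1.1] w 33.8 q6 [-0.    0.57  1.77 -0.01  0.79 -1.68]
([6.0, 7.7, 35.6], -0.1)
```

View pics/w20.png

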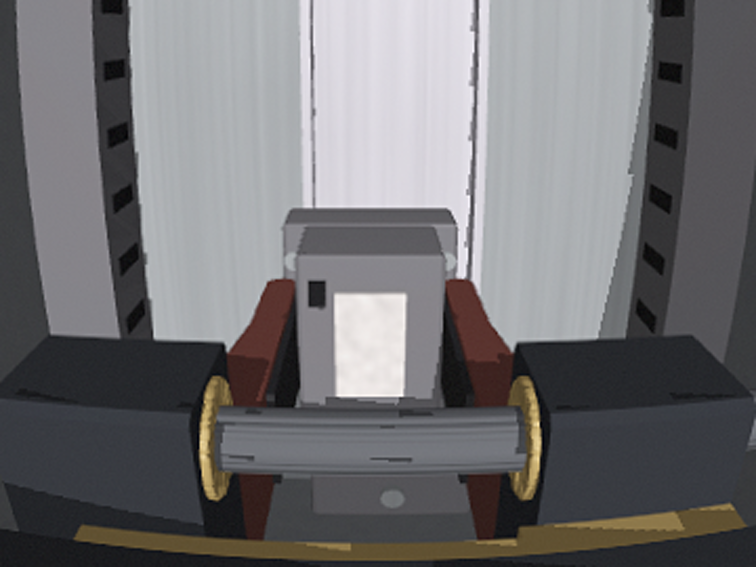

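Request:
{"api": "move_arm", "payload": {"increments": [255,6,7.7,0,0,255,6,7.7,0,0,255,6,7.7,4,0]}}

```text
t: 27.75
ee_pos: [599.1, 16.0, 81.8]
orientation: [-0.168, 3.119, -0.009]
ft_force: [1.1, 0.6, -1.9]
width: 33.8
```

```bash
python3 - <<'E'
from h import *
p=np.load("enc.npy");st(); print(inc(E2W([50,0,49],p)[0],96.25))
w=cam("wrist");crop(w,"w21",100,100,460,370,2.1)
E
```

```text
t 27.75 p [599.1  16.   81.8] yaw_y 96.2 z [ 0.018 -0.005 -1.   ] F [ 1.1  0.6 -1.9] w 33.8 q6 [ 0.01  0.57  1.78 -0.01  0.77 -1.66]
([1.0, -0.0, 32.7], -0.1)
```

View pics/w21.png

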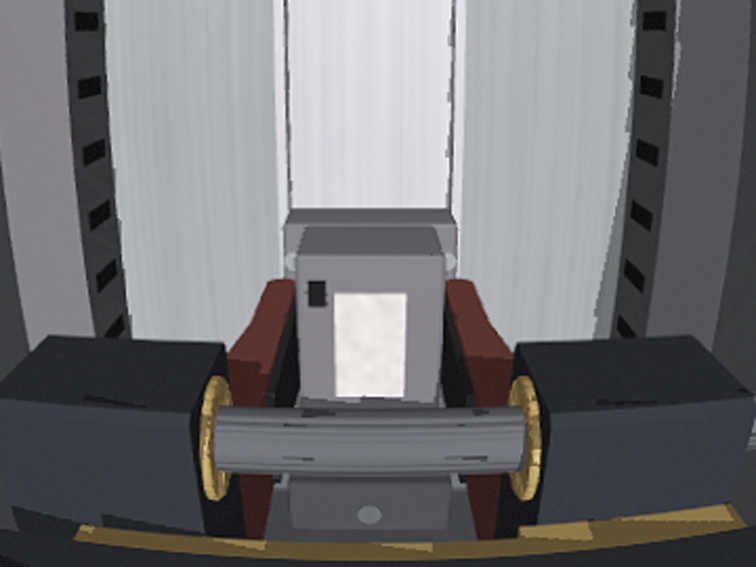

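Request:
{"api": "move_arm", "payload": {"increments": [255,2,0,8,0,255,2,0,16,0,255,2,0,22,0,255,2,0,27,0,255,2,0,31,0,255,2,0,33,0,255,2,0,34,0,255,2,0,35,0]}}

```text
t: 28.8
ee_pos: [597.4, 15.5, 47.6]
orientation: [-0.168, 3.12, -0.009]
ft_force: [-7.5, -0.9, 23.7]
width: 34.2
```

```bash
python3 - <<'E'
from h import *
p=np.load("enc.npy");st()
w=cam("wrist");crop(w,"w22",100,100,460,370,2.1)
E
```

```text
t 28.8 p [597.4  15.5  47.6] yaw_y 96.2 z [ 0.017 -0.005 -1.   ] F [-7.5 -0.9 23.7] w 34.2 q6 [ 0.01  0.62  1.79 -0.01  0.71 -1.66]
```

View pics/w22.png

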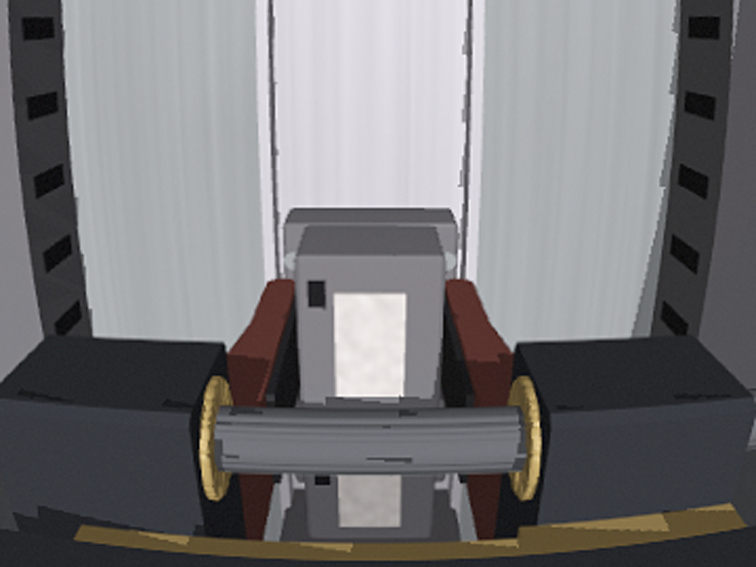

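Request:
{"api": "move_arm", "payload": {"increments": [100,0,0,-2,0,100,0,0,-2,0,100,0,0,-2,0,100,0,0,-30,0,100,0,0,-90,0,100,0,0,-150,0,100,0,0,-210,0,100,0,0,-250,0,100,0,0,-262,0]}}

```text
t: 29.98
ee_pos: [594.0, 16.7, 312.2]
orientation: [-0.168, 3.116, -0.009]
ft_force: [0.2, 0.9, -0.6]
width: 53.3
```

```bash
python3 - <<'E'
from h import *
st()
w=cam("wrist");crop(w,"w23",100,0,460,330,1.8)
print(inc([585,-357,300],96.2))
E
```

```text
t 29.98 p [594.   16.7 312.2] yaw_y 96.2 z [ 0.022 -0.005 -1.   ] F [ 0.2  0.9 -0.6] w 53.3 q6 [ 0.01  0.28  1.63 -0.01  1.22 -1.67]
([49.1, -370.6, 13.5], -0.0)
```

View pics/w23.png

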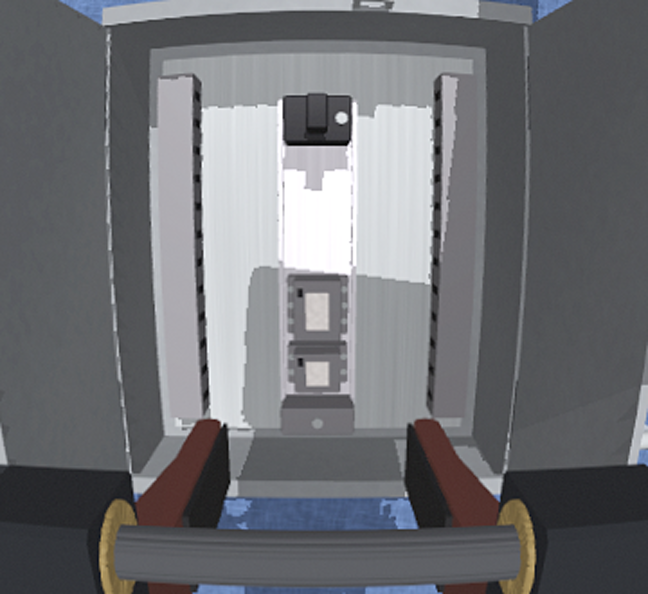

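Two in. Now the third, on the right side.

Request:
{"api": "move_arm", "payload": {"increments": [100,49,-371,0,0,100,49,-371,0,0,100,49,-371,0,0,100,49,-371,0,0,100,49,-371,0,0,100,49,-371,0,0,100,49,-371,14,0,100,49,-371,14,0,100,49,-371,14,0]}}

```text
t: 31.15
ee_pos: [585.2, -355.7, 298.5]
orientation: [-0.17, 3.118, -0.007]
ft_force: [0.0, 0.2, 0.4]
width: 53.4
```

```bash
python3 - <<'E'
from h import *
st()
w=cam("wrist");crop(w,"w24",100,30,460,300,2.1)
E
```

```text
t 31.15 p [ 585.2 -355.7  298.5] yaw_y 96.3 z [ 0.019 -0.003 -1.   ] F [0.  0.2 0.4] w 53.4 q6 [-0.57  0.44  1.43  0.01  1.26 -2.25]
```

View pics/w24.png

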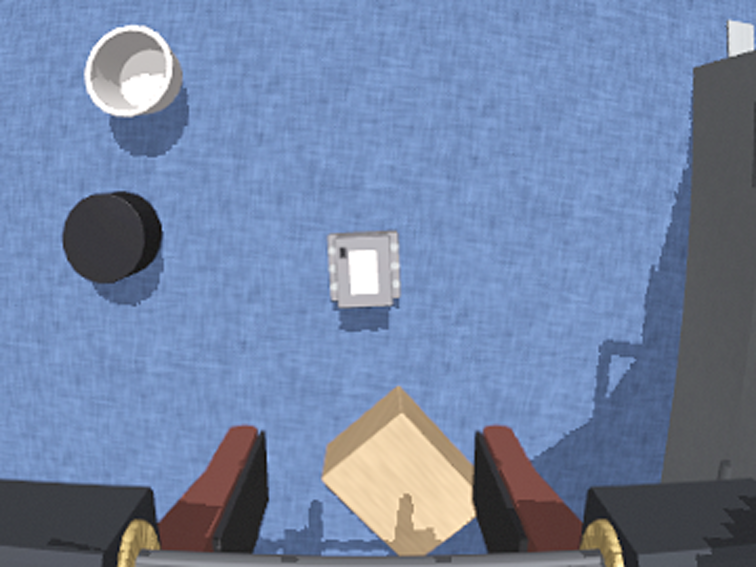

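```bash
python3 - <<'E'
from h import *
w=cam("wrist");crop(w,"r1",245,132,305,186,11)
E
```

```text
(no output)
```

View pics/r1.png

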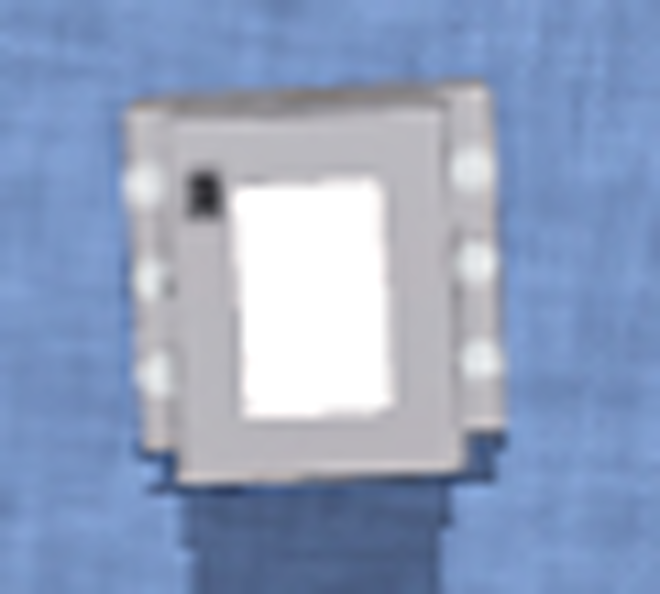

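```bash
python3 - <<'E'
from h import *
w=cam("wrist")
c=quad(w,np.array([[168,120],[447,103],[467,470],[180,485]])/11+[244.5,131.5])
print(inc([*c[:2],24],99))
E
```

```text
c [ 570.5 -363.4   44. ] len [32.5 43.6 34.  43.4] ang [  99.7    9.7  -80.6 -172.4]
([21.6, -3.5, 275.6], -2.7)
```

Request:
{"api": "move_arm", "payload": {"increments": [90,22,-3.5,60,-3,90,22,-3.5,120,-3,90,22,-3.5,180,-3,90,22,-3.5,230,-3,90,22,-3.5,255,-3,90,22,-3.5,272,-3,90,22,-3.5,275,-3,255,22,-3.5,275,-3,255,22,-3.5,275,-3,255,22,-3.5,275,-3,255,22,-3.5,275,-3]}}

```text
t: 32.67
ee_pos: [570.7, -363.7, 25.9]
orientation: [-0.252, 3.109, -0.012]
ft_force: [-0.5, 1.8, 6.7]
width: 34.1
```

```bash
python3 - <<'E'
from h import *
st()
w=cam("wrist");crop(w,"w25",120,120,420,345,2.6)
E
```

```text
t 32.67 p [ 570.7 -363.7   25.9] yaw_y 99.3 z [ 0.023 -0.006 -1.   ] F [-0.5  1.8  6.7] w 34.1 q6 [-0.59  0.73  1.61  0.01  0.77 -2.33]
```

View pics/w25.png

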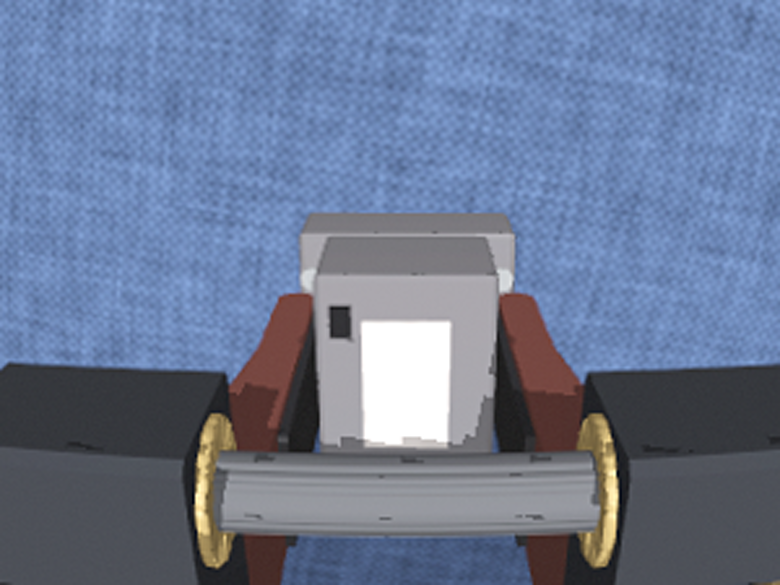

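Request:
{"api": "move_arm", "payload": {"increments": [255,0,0,0,0,255,0,0,-20,0,255,0,0,-75,0,255,0,0,-135,0,255,0,0,-195,0,255,0,0,-250,0,255,0,0,-280,0,255,-36,373,-280,3,255,-36,373,-280,3,255,-36,373,-280,3,255,-36,373,-280,3,255,-36,373,-280,3]}}

```text
t: 34.22
ee_pos: [543.3, -48.5, 304.9]
orientation: [-0.17, 3.113, -0.011]
ft_force: [-0.1, -0.4, -0.9]
width: 33.8
```

```bash
python3 - <<'E'
from h import *
p=np.load("enc.npy");st(); print(inc(E2W([-3,0,90],p)[0],96.25))
w=cam("wrist");crop(w,"w26",100,0,460,370,1.6)
E
```

```text
t 34.23 p [543.3 -48.5 304.9] yaw_y 96.2 z [ 0.024 -0.006 -1.   ] F [-0.1 -0.4 -0.9] w 33.8 q6 [-0.11  0.21  1.74 -0.    1.17 -1.79]
([-4.1, 59.7, 214.5], -0.0)
```

View pics/w26.png

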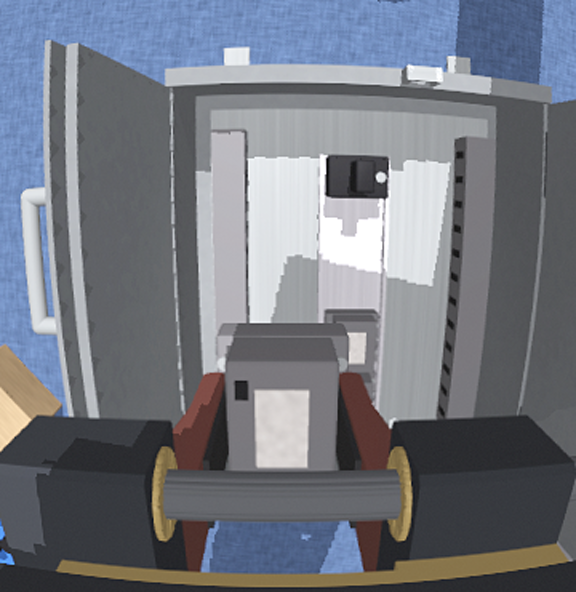

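Request:
{"api": "move_arm", "payload": {"increments": [255,0,50,0,0,255,-2,60,0,0,255,-2,60,20,0,255,-4,60,80,0,255,-4,60,140,0,255,-4,60,190,0,255,-4,60,218,0,255,-4,60,218,0,255,-4,60,218,0]}}

```text
t: 35.4
ee_pos: [545.7, 17.0, 88.0]
orientation: [-0.173, 3.112, -0.005]
ft_force: [1.5, -0.6, -0.5]
width: 33.6
```

```bash
python3 - <<'E'
from h import *
p=np.load("enc.npy");st(); print(inc(E2W([-3,0,49],p)[0],96.25))
w=cam("wrist");crop(w,"w27",100,100,460,370,2.1)
E
```

```text
t 35.4 p [545.7  17.   88. ] yaw_y 96.4 z [ 0.025 -0.002 -1.   ] F [ 1.5 -0.6 -0.5] w 33.6 q6 [ 0.01  0.5   1.9  -0.    0.72 -1.67]
([1.4, -6.9, 39.0], 0.1)
```

View pics/w27.png

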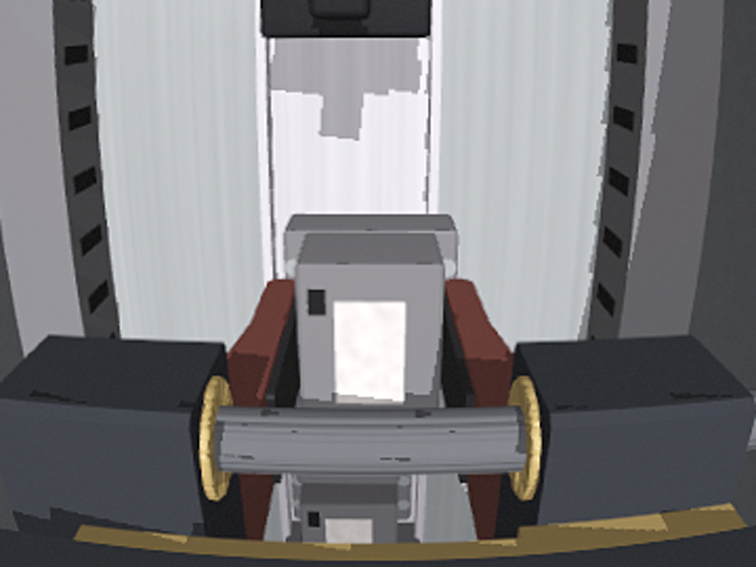

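Request:
{"api": "move_arm", "payload": {"increments": [255,4,-6.9,0,0,255,4,-6.9,0,0,255,4,-6.9,3,0]}}

```text
t: 35.83
ee_pos: [543.2, 9.7, 85.9]
orientation: [-0.173, 3.11, -0.005]
ft_force: [0.6, -0.6, -1.2]
width: 33.8
```

```bash
python3 - <<'E'
from h import *
p=np.load("enc.npy");st(); print(inc(E2W([-6,0,49],p)[0],96.25))
w=cam("wrist");crop(w,"w28",100,100,460,370,2.1)
E
```

```text
t 35.83 p [543.2   9.7  85.9] yaw_y 96.4 z [ 0.027 -0.002 -1.   ] F [ 0.6 -0.6 -1.2] w 33.8 q6 [-0.    0.5   1.91 -0.    0.71 -1.68]
([1.1, 0.1, 36.9], 0.1)
```

View pics/w28.png

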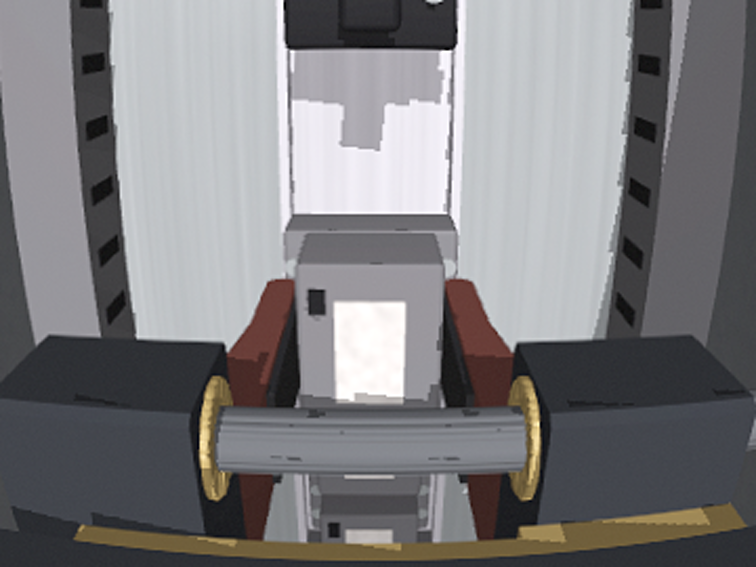

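Request:
{"api": "move_arm", "payload": {"increments": [255,2,0,8,0,255,2,0,16,0,255,2,0,23,0,255,2,0,29,0,255,2,0,34,0,255,2,0,36,0,255,2,0,38,0,255,2,0,39,0]}}

```text
t: 36.88
ee_pos: [542.0, 9.6, 47.8]
orientation: [-0.174, 3.111, -0.005]
ft_force: [-8.7, 1.3, 26.5]
width: 33.5
```

```bash
python3 - <<'E'
from h import *
p=np.load("enc.npy");st()
w=cam("wrist");crop(w,"w29",100,100,460,370,2.1)
E
```

```text
t 36.88 p [542.    9.6  47.8] yaw_y 96.4 z [ 0.026 -0.002 -1.   ] F [-8.7  1.3 26.5] w 33.5 q6 [-0.    0.56  1.92 -0.    0.63 -1.68]
```

View pics/w29.png

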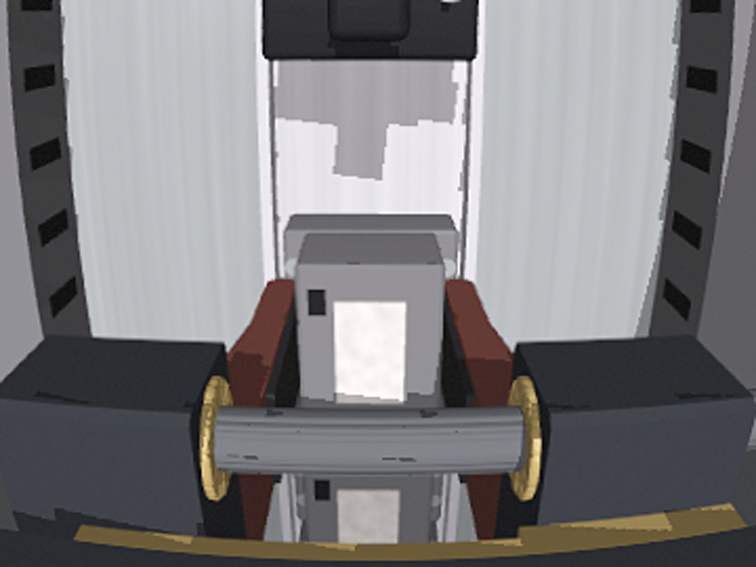

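Request:
{"api": "move_arm", "payload": {"increments": [100,0,0,-2,0,100,0,0,-2,0,100,0,0,-2,0,100,0,0,-30,0,100,0,0,-90,0,100,0,0,-150,0,100,0,0,-170,0,100,0,0,-170,0]}}

```text
t: 37.92
ee_pos: [538.5, 9.9, 219.3]
orientation: [-0.173, 3.107, -0.005]
ft_force: [-0.7, -0.6, -0.2]
width: 53.4
```

```bash
python3 - <<'E'
from h import *
p=np.load("enc.npy");st()
w=cam("wrist")
crop(w,"w30",100,0,460,330,1.8,proj(w,E2W([[-93,0,92],[-76,0,22]],p)))
E
```

```text
t 37.92 p [538.5   9.9 219.3] yaw_y 96.4 z [ 0.03  -0.002 -1.   ] F [-0.7 -0.6 -0.2] w 53.4 q6 [-0.    0.29  1.84 -0.    0.98 -1.68]
```

View pics/w30.png

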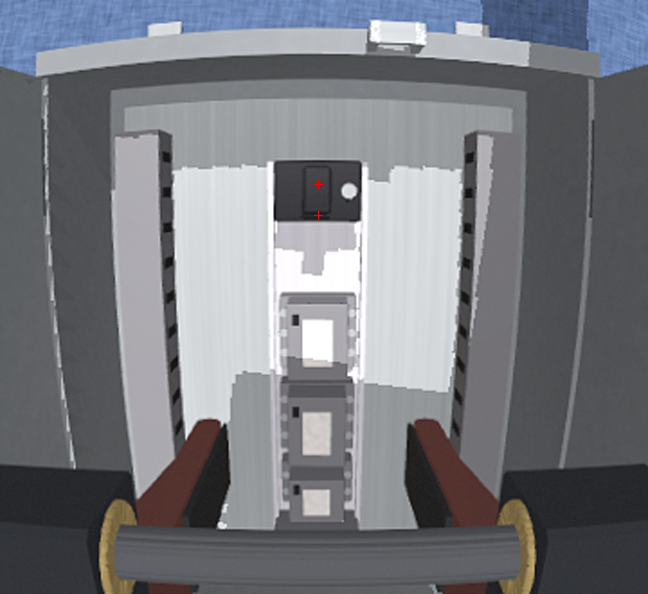

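```bash
python3 - <<'E'
from h import *
p=np.load("enc.npy");print(inc(E2W([-91,0,62],p)[0],96.25))
E
```

```text
([83.6, 0.0, 153.5], 0.1)
```

Request:
{"api": "move_arm", "payload": {"increments": [130,50,0,0,0,130,84,0,0,0,130,84,0,50,0,130,84,0,95,0,130,84,0,95,0]}}

```text
t: 38.6
ee_pos: [452.8, 0.4, 116.7]
orientation: [-0.174, 3.12, -0.004]
ft_force: [-0.4, -0.4, 0.9]
width: 43.1
```

```bash
python3 - <<'E'
from h import *
p=np.load("enc.npy");st();print(inc(E2W([-91,0,62],p)[0],96.25))
w=cam("wrist");crop(w,"w31",100,100,460,370,2.1)
E
```

```text
t 38.6 p [4.528e+02 4.000e-01 1.167e+02] yaw_y 96.4 z [ 0.017 -0.001 -1.   ] F [-0.4 -0.4  0.9] w 43.1 q6 [-0.02  0.34  2.09 -0.    0.7  -1.71]
([-4.8, -0.5, 54.7], 0.1)
```

View pics/w31.png

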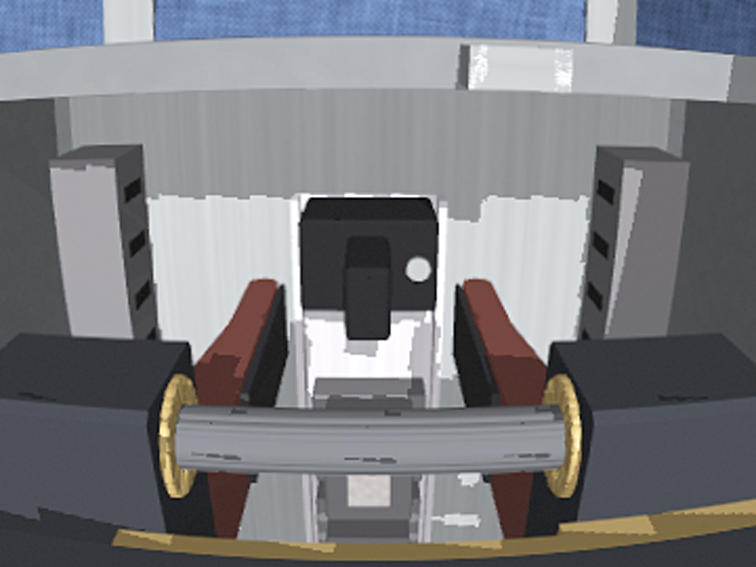

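```bash
python3 - <<'E'
from h import *
w=cam("wrist"); P=atz(w,367/2.1+99.5,303/2.1+99.5,92); print(P, inc([*P[:2],62],96.25))
E
```

```text
[460.7489865   -0.56042279  92.        ] ([-3.2, -1.2, 58.1], 0.1)
```

Request:
{"api": "move_arm", "payload": {"increments": [130,-4,-1,25,0,130,-4,-1,45,0,130,-4,-1,54,0,130,-4,-1,54,0,255,-4,-1,54,0,255,-4,-1,54,0,255,-4,-1,54,0,255,-4,-1,54,0,255,-4,-1,54,0]}}

```text
t: 39.83
ee_pos: [461.6, 0.4, 66.5]
orientation: [-0.172, 3.112, -0.003]
ft_force: [-0.9, 5.9, 3.6]
width: 14.0
```

```bash
python3 - <<'E'
from h import *
p=np.load("enc.npy");st()
w=cam("wrist");crop(w,"w32",100,100,460,370,2.1)
E
```

```text
t 39.83 p [4.616e+02 4.000e-01 6.650e+01] yaw_y 96.3 z [ 0.025 -0.001 -1.   ] F [-0.9  5.9  3.6] w 14.0 q6 [-0.02  0.45  2.09 -0.    0.58 -1.71]
```

View pics/w32.png

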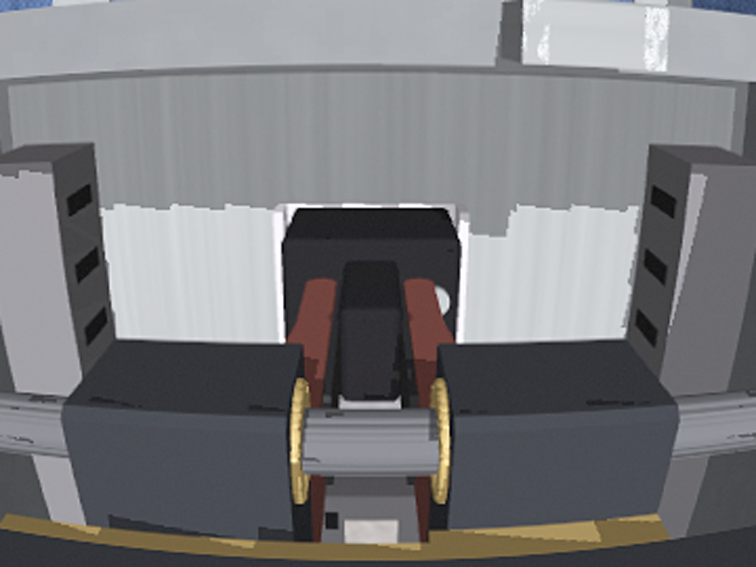

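Request:
{"api": "move_arm", "payload": {"increments": [255,-10,0,0.2,0,255,-22,0,0.5,0,255,-34,0,0.8,0,255,-46,0,1.1,0,255,-58,0,1.4,0,255,-66,0,1.6,0,255,-68,0,1.6,0]}}

```text
t: 40.75
ee_pos: [529.3, 7.9, 66.5]
orientation: [-0.173, 3.113, -0.003]
ft_force: [-4.1, -0.7, 5.7]
width: 13.4
```

```bash
python3 - <<'E'
from h import *
p=np.load("enc.npy");st()
w=cam("wrist");crop(w,"w33",100,100,460,370,2.1)
E
```

```text
t 40.75 p [529.3   7.9  66.5] yaw_y 96.3 z [ 0.024 -0.001 -1.   ] F [-4.1 -0.7  5.7] w 13.4 q6 [-0.01  0.52  1.95 -0.    0.65 -1.69]
```

View pics/w33.png

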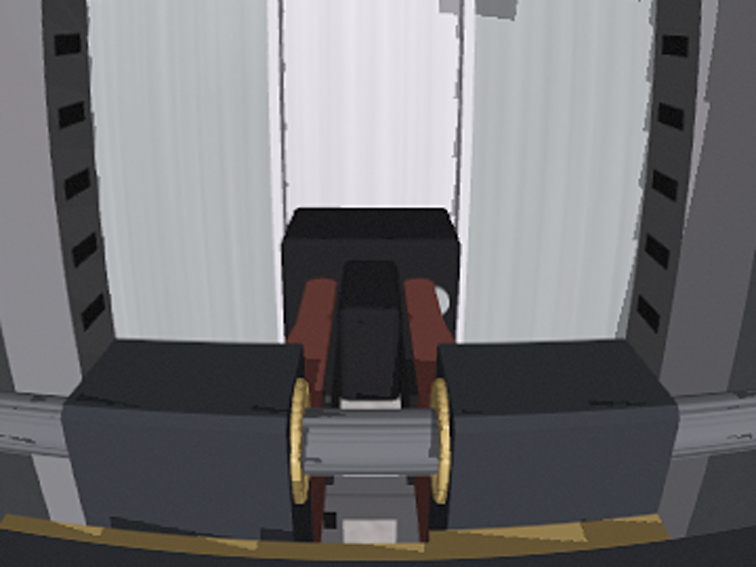

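Request:
{"api": "move_arm", "payload": {"increments": [255,-3,0,0,0,255,-6,0,0.2,0,255,-8,0,0.2,0,255,-8,0,0.2,0]}}

```text
t: 41.3
ee_pos: [537.8, 8.9, 66.6]
orientation: [-0.172, 3.112, -0.003]
ft_force: [-2.3, 0.5, 1.3]
width: 14.2
```

Request:
{"api": "move_arm", "payload": {"increments": [255,-1,0,0,0,255,-2,0,0,0,255,-3,0,0,0,255,-3,0,0,0]}}

```text
t: 41.8
ee_pos: [538.6, 9.0, 66.5]
orientation: [-0.173, 3.116, -0.003]
ft_force: [-9.8, -1.5, 10.1]
width: 13.8
```

Request:
{"api": "move_arm", "payload": {"increments": [255,-3,0,0,0,255,-5,0,0,0,255,-5,0,0,0,255,-5,0,0,0]}}

```text
t: 42.3
ee_pos: [538.9, 9.0, 66.4]
orientation: [-0.173, 3.125, -0.003]
ft_force: [-17.8, -3.2, 17.8]
width: 13.8
```

```bash
python3 - <<'E'
from h import *
st()
t=cam("top");crop(t,"t34",200,130,360,290,4)
E
```

```text
t 42.3 p [538.9   9.   66.4] yaw_y 96.4 z [ 0.012 -0.002 -1.   ] F [-17.8  -3.2  17.8] w 13.8 q6 [-0.    0.53  1.92 -0.    0.68 -1.68]
```

View pics/t34.png

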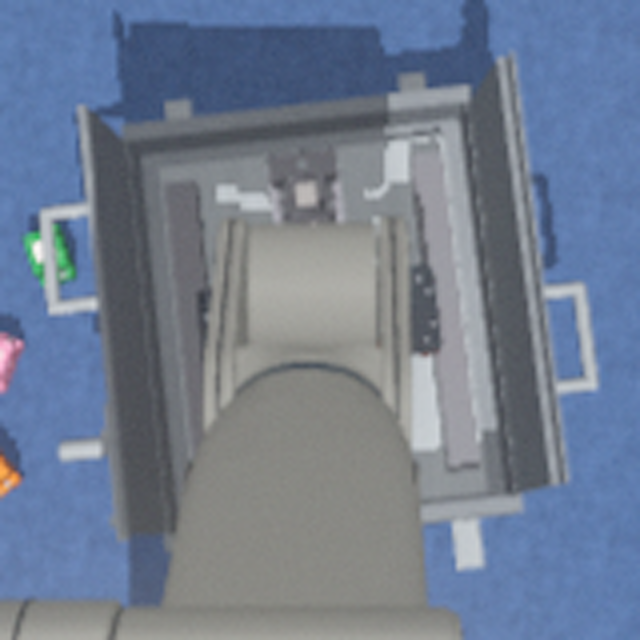

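Request:
{"api": "move_arm", "payload": {"increments": [255,2,0,-0.5,0,255,4,0,-0.5,0,255,5.5,0,-0.5,0,255,5.5,0,-0.5,0,255,5.5,0,-0.5,0]}}

```text
t: 42.98
ee_pos: [533.4, 8.4, 66.5]
orientation: [-0.174, 3.125, -0.003]
ft_force: [0.7, 0.5, -10.7]
width: 13.9
```

```bash
python3 - <<'E'
from h import *
st()
E
```

```text
t 42.98 p [533.4   8.4  66.5] yaw_y 96.4 z [ 0.012 -0.002 -1.   ] F [  0.7   0.5 -10.7] w 13.9 q6 [-0.01  0.52  1.93 -0.    0.68 -1.69]
```

Request:
{"api": "move_arm", "payload": {"increments": [130,0,0,0,0,130,0,0,0,0,130,0,0,0,0,130,0,0,-30,0,130,0,0,-90,0,130,0,0,-150,0,130,0,0,-180,0,130,0,0,-180,0]}}

```text
t: 43.98
ee_pos: [532.8, 8.7, 249.4]
orientation: [-0.173, 3.119, -0.004]
ft_force: [0.2, 0.5, -0.2]
width: 42.9
```

```bash
python3 - <<'E'
from h import *
p=np.load("enc.npy");st()
w=cam("wrist")
crop(w,"w35",200,70,360,260,3.1)
E
```

```text
t 43.98 p [532.8   8.7 249.4] yaw_y 96.4 z [ 0.018 -0.002 -1.   ] F [ 0.2  0.5 -0.2] w 42.9 q6 [-0.01  0.25  1.82 -0.    1.06 -1.69]
```

View pics/w35.png

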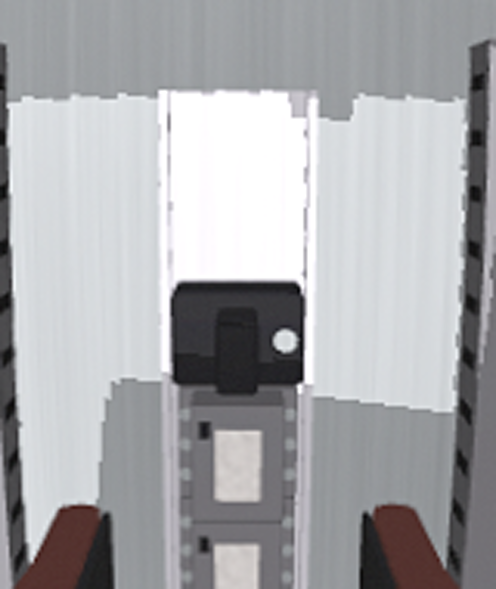

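Request:
{"api": "move_arm", "payload": {"increments": [130,-40,0,0,0,130,-85,0,0,0,130,-85,0,0,0,130,-85,0,0,0]}}

```text
t: 44.52
ee_pos: [614.4, 18.1, 246.4]
orientation: [-0.174, 3.127, -0.004]
ft_force: [-0.2, 0.8, 0.0]
width: 43.0
```

```bash
python3 - <<'E'
from h import *
p=np.load("enc.npy");st()
w=cam("wrist")
crop(w,"w36",230,20,320,260,2.4);crop(w,"w36b",240,90,310,150,10)
E
```

```text
t 44.52 p [614.4  18.1 246.4] yaw_y 96.4 z [ 0.01  -0.002 -1.   ] F [-0.2  0.8  0. ] w 43.0 q6 [ 0.01  0.38  1.64 -0.    1.11 -1.67]
```

View pics/w36.png

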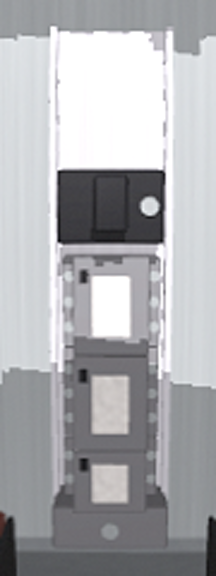

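View pics/w36b.png

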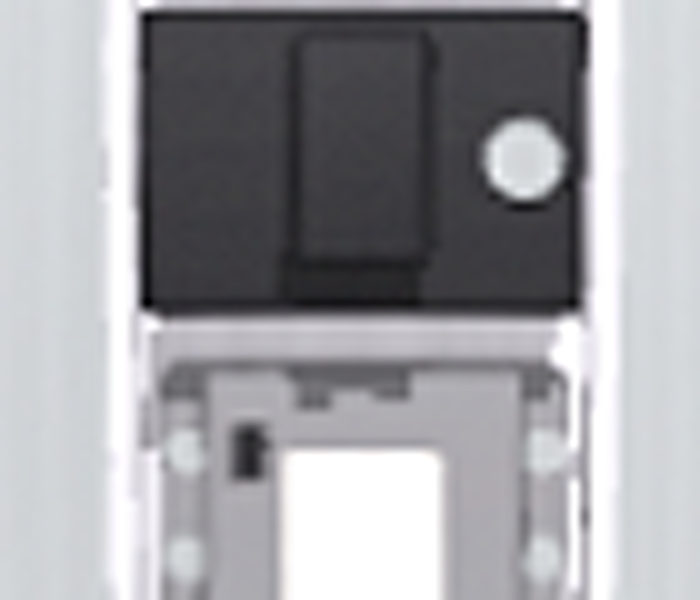

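```bash
python3 - <<'E'
from h import *
p=np.load("enc.npy"); print(inc(E2W([50,192.5,310],p)[0],96.25),E2W([50,192.5,310],p))
E
```

```text
([14.7, 191.7, -63.7], 0.1) [[577.79002895 207.08027725 310.        ]]
```

Request:
{"api": "move_arm", "payload": {"increments": [165,0,0,-55,0,165,5,40,-65,0,165,10,100,-65,0,165,14,160,-65,0,165,14,190,-62,0,165,14,190,-40,0,165,14,190,-20,0,165,14,190,-20,0]}}

```text
t: 45.58
ee_pos: [577.1, 204.7, 264.6]
orientation: [-0.174, 3.13, -0.005]
ft_force: [-0.0, 0.5, -0.2]
width: 30.9
```

```bash
python3 - <<'E'
from h import *
p=np.load("enc.npy");st()
w=cam("wrist");B=E2W([[15,192.5,210],[50,192.5,210]],p)
crop(w,"w37",0,0,560,420,1.4,proj(w,B)); print(inc(E2W([50,192.5,192],p)[0],96.25))
E
```

```text
t 45.58 p [577.1 204.7 264.6] yaw_y 96.4 z [ 0.007 -0.003 -1.   ] F [-0.   0.5 -0.2] w 30.9 q6 [ 0.32  0.36  1.63 -0.01  1.15 -1.36]
([0.6, 2.4, 73.9], 0.1)
```

View pics/w37.png

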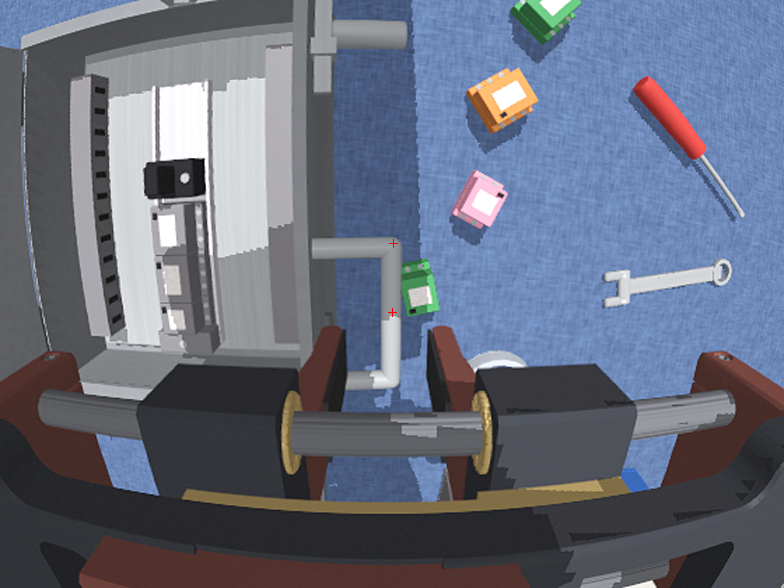

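Request:
{"api": "move_arm", "payload": {"increments": [165,1,1.8,40,0,165,1,1.8,74,0,165,1,1.8,74,0,255,1,1.8,74,0,255,1,1.8,74,0,255,1,1.8,74,0,255,1,1.8,74,0,255,1,1.8,74,0]}}

```text
t: 46.62
ee_pos: [578.4, 206.8, 193.6]
orientation: [-0.173, 3.126, -0.003]
ft_force: [-1.3, 0.6, 6.8]
width: 9.4
```

```bash
python3 - <<'E'
from h import *
p=np.load("enc.npy");st()
w=cam("wrist")
crop(w,"w38",0,0,560,420,1.2)
E
```

```text
t 46.62 p [578.4 206.8 193.6] yaw_y 96.4 z [ 0.011 -0.001 -1.   ] F [-1.3  0.6  6.8] w 9.4 q6 [ 0.33  0.44  1.68 -0.01  1.01 -1.35]
```

View pics/w38.png

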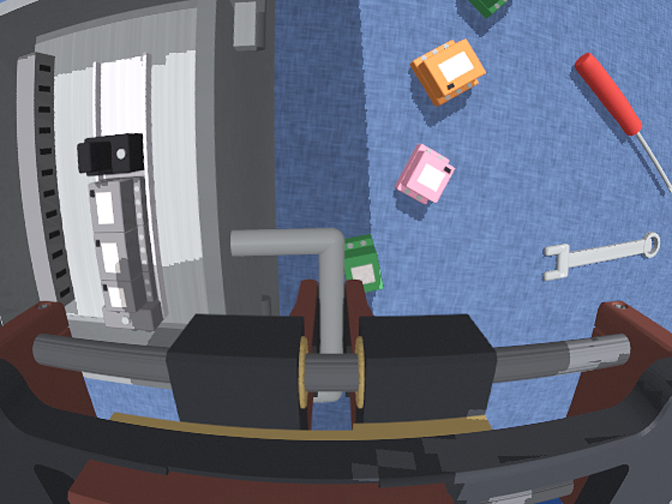

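Request:
{"api": "move_arm", "payload": {"increments": [255,0,-15.4,-6.3,0,255,0,-31.6,-10.3,0,255,0,-48.1,-12.1,0,255,0,-64.7,-11.5,0,255,0,-81.1,-8.7,0,255,0,-97,-3.6,0]}}

```text
t: 47.42
ee_pos: [588.9, 110.3, 198.3]
orientation: [-0.173, 3.125, -0.001]
ft_force: [-1.8, 4.9, -0.0]
width: 9.6
```

```bash
python3 - <<'E'
from h import *
p=np.load("enc.npy");o=st()
for d in (44,46,48,50,52,54):
    f=np.radians(d);r=np.hypot(112,41);a=np.arctan2(41,112);print(d,np.round(E2W([50,140-r*np.cos(a+f),103+r*np.sin(a+f)-18.7],p),1))
E
```

```text
t 47.42 p [588.9 110.3 198.3] yaw_y 96.3 z [ 0.012 -0.    -1.   ] F [-1.8  4.9 -0. ] w 9.6 q6 [ 0.17  0.41  1.72 -0.    1.01 -1.51]
44 [[589.2 103.1 191.6]]
46 [[588.8 106.9 193.3]]
48 [[588.3 110.7 195. ]]
50 [[587.9 114.5 196.5]]
52 [[587.5 118.5 197.8]]
54 [[587.1 122.4 199. ]]
```

Request:
{"api": "move_arm", "payload": {"increments": [255,0,-14.9,7.3,0,255,0,-28.8,16.6,0,255,0,-41.1,27.7,0,255,0,-51.9,40.4,0,255,0,-60.7,54.5,0,255,0,-66,66,0,255,0,-67.5,70.5,0,255,0,-67.5,72.5,0,255,0,-67.5,72.5,0]}}

```text
t: 48.55
ee_pos: [596.6, 43.4, 128.5]
orientation: [-0.173, 3.126, -0.001]
ft_force: [-16.8, 3.8, 31.2]
width: 9.2
```

```bash
python3 - <<'E'
from h import *
st()
w=cam("wrist")
crop(w,"w39",0,0,560,420,1.4)
E
```

```text
t 48.55 p [596.6  43.4 128.5] yaw_y 96.3 z [ 0.011  0.    -1.   ] F [-16.8   3.8  31.2] w 9.2 q6 [ 0.05  0.5   1.76 -0.    0.87 -1.63]
```

View pics/w39.png

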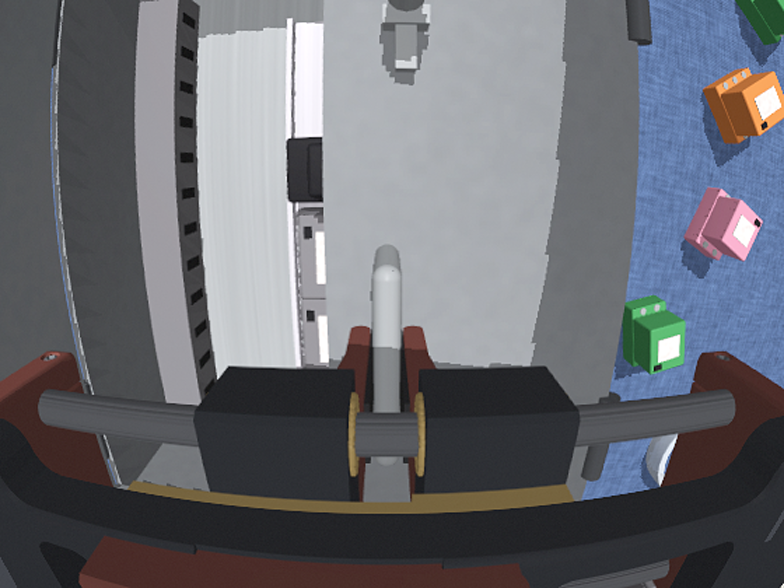

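Request:
{"api": "move_arm", "payload": {"increments": [130,0,0,-1,0,130,0,0,-1,0,130,0,0,-1,0,130,0,0,-50,0,130,50,3,-80,0,130,110,7,-80,0,130,140,7,-80,0,130,140,7,-50,0,130,140,7,-50,0]}}

```text
t: 49.72
ee_pos: [454.9, 34.7, 175.7]
orientation: [-0.174, 3.13, -0.001]
ft_force: [0.6, -0.1, 0.3]
width: 43.3
```

```bash
python3 - <<'E'
from h import *
p=np.load("enc.npy");st()
w=cam("wrist")
crop(w,"w40",0,0,560,420,1.4,proj(w,[[456.3,34.7,151]])); print(inc([456.3,34.7,127.5],96.25))
E
```

```text
t 49.73 p [454.9  34.7 175.7] yaw_y 96.3 z [ 0.007 -0.    -1.   ] F [ 0.6 -0.1  0.3] w 43.3 q6 [ 0.05  0.24  2.03 -0.    0.86 -1.63]
([0.1, -0.0, 49.1], 0.1)
```

View pics/w40.png

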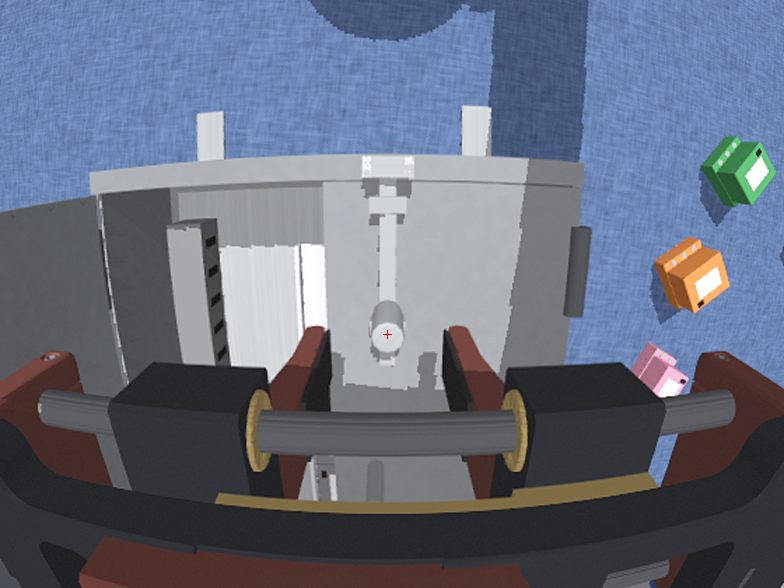

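Perfect alignment; grip the knob and throw it 30 mm towards the robot.

Request:
{"api": "move_arm", "payload": {"increments": [130,0,0,30,0,130,0,0,49,0,130,0,0,49,0,255,0,0,49,0,255,0,0,49,0,255,0,0,49,0,255,0,0,49,0,255,0,0,49,0,255,10,0,49,0,255,20,0,49,0,255,30,0,49,0,255,32,0,49,0]}}

```text
t: 51.28
ee_pos: [426.7, 31.8, 128.2]
orientation: [-0.172, 3.122, 0.0]
ft_force: [7.1, 6.5, -1.7]
width: 14.3
```

```bash
python3 - <<'E'
from h import *
st()
w=cam("wrist")
crop(w,"w41",0,0,560,420,1.4)
E
```

```text
t 51.27 p [426.7  31.8 128.2] yaw_y 96.3 z [ 0.015  0.001 -1.   ] F [ 7.1  6.5 -1.7] w 14.3 q6 [ 0.05  0.29  2.13  0.    0.71 -1.64]
```

View pics/w41.png

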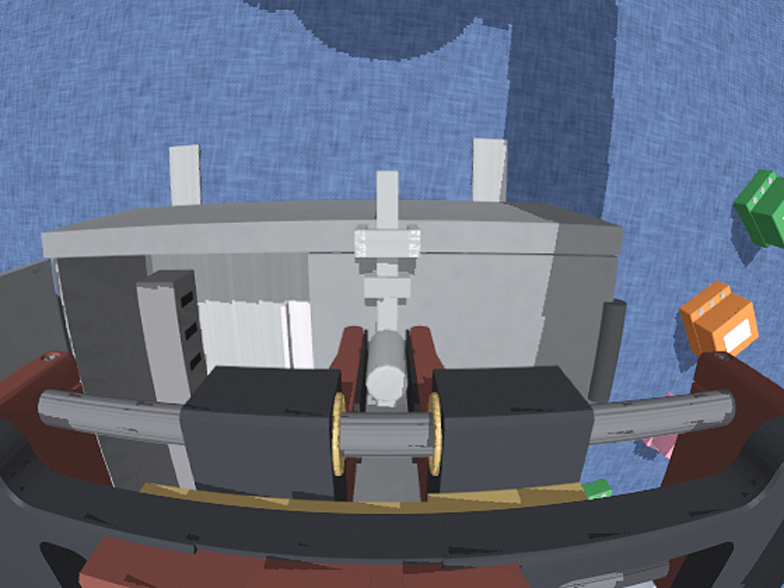

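Request:
{"api": "move_arm", "payload": {"increments": [255,3,0,0,0,255,3,0,0,0,130,0,0,0,0,130,0,0,0,0,130,0,0,0,0,130,0,0,-55,0,150,-10,0,-115,0,165,-30,-30,-170,0,165,-70,-90,-180,0,165,-70,-150,-180,0,165,-70,-205,-180,0,165,-70,-222,-180,0]}}

```text
t: 52.82
ee_pos: [517.9, -184.2, 309.0]
orientation: [-0.167, 3.123, -0.0]
ft_force: [0.9, -0.0, 0.5]
width: 30.9
```

```bash
python3 - <<'E'
from h import *
p=np.load("enc.npy");st()
w=cam("wrist");B=E2W([[-85,-192.,210],[-50,-192.,210]],p)
crop(w,"w42",0,0,560,420,1.4,proj(w,B)); print(inc([521.7,-185.3,194],96.25),B)
t=cam("top");crop(t,"t42",200,130,360,290,4)
E
```

```text
t 52.83 p [ 517.9 -184.2  309. ] yaw_y 96.1 z [ 0.014  0.001 -1.   ] F [ 0.9 -0.   0.5] w 30.9 q6 [-0.37  0.21  1.72  0.01  1.2  -2.05]
([-2.1, -1.1, 114.9], -0.1) [[ 485.45173667 -189.8314129   210.        ]
 [ 520.24370851 -186.02107228  210.        ]]
```

View pics/w42.png

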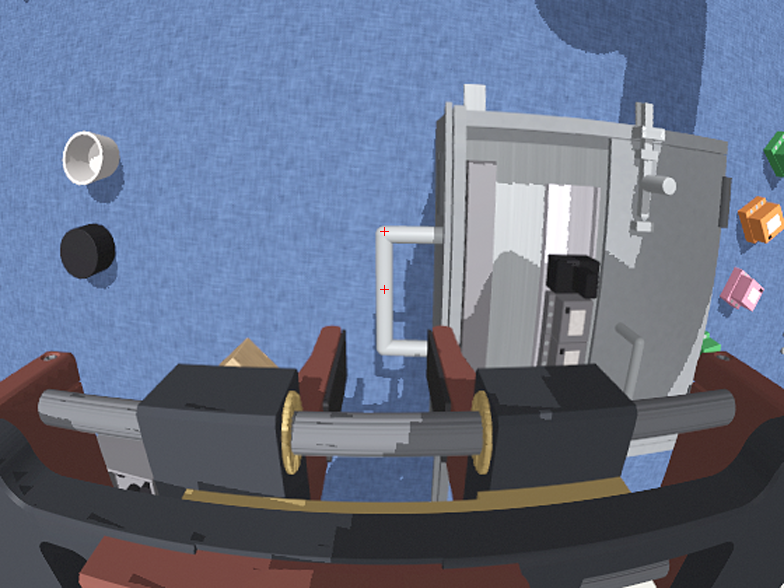

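View pics/t42.png

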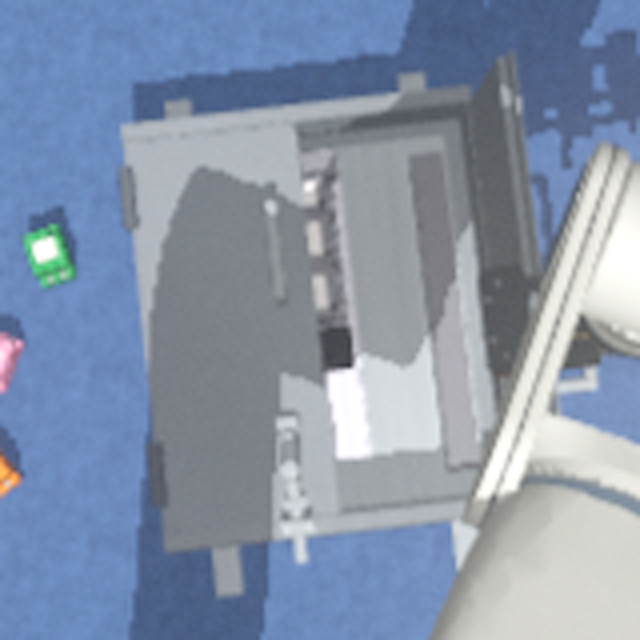

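Request:
{"api": "move_arm", "payload": {"increments": [165,-1,-1.2,40,0,165,-1,-1.2,85,0,165,-1,-1.2,114,0,165,-1,-1.2,114,0,255,-1,-1.2,114,0,255,-1,-1.2,114,0,255,-1,-1.2,114,0,255,-1,-1.2,114,0,255,-1,-1.2,114,0]}}

```text
t: 54.05
ee_pos: [520.9, -183.4, 195.4]
orientation: [-0.168, 3.122, 0.0]
ft_force: [1.8, 2.4, 3.4]
width: 9.1
```

```bash
python3 - <<'E'
from h import *
st()
w=cam("wrist")
crop(w,"w43",0,0,560,420,1.2)
E
```

```text
t 54.05 p [ 520.9 -183.4  195.4] yaw_y 96.2 z [ 0.015  0.001 -1.   ] F [1.8 2.4 3.4] w 9.1 q6 [-0.36  0.35  1.82  0.01  0.96 -2.05]
```

View pics/w43.png

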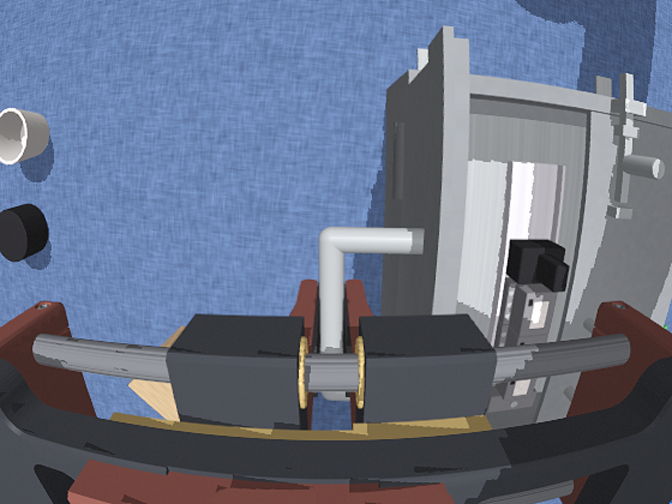

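Request:
{"api": "move_arm", "payload": {"increments": [255,0,13.5,-5.4,0,255,0,29.7,-9.4,0,255,0,46.2,-11.2,0,255,0,62.8,-10.6,0,255,0,79.2,-7.8,0,255,0,95.1,-2.7,0]}}

```text
t: 54.85
ee_pos: [511.1, -88.8, 198.5]
orientation: [-0.168, 3.121, -0.002]
ft_force: [2.2, -4.7, -0.2]
width: 8.7
```

```bash
python3 - <<'E'
from h import *
p=np.load("enc.npy");o=st()
for d in (44,46,48,50,52,54):
    f=np.radians(d);r=np.hypot(112,41);a=np.arctan2(41,112);print(d,np.round(E2W([-50,-140+r*np.cos(a+f),103+r*np.sin(a+f)-18.7],p),1))
E
```

```text
t 54.85 p [511.1 -88.8 198.5] yaw_y 96.2 z [ 0.017 -0.    -1.   ] F [ 2.2 -4.7 -0.2] w 8.7 q6 [-0.2   0.29  1.89  0.    0.94 -1.88]
44 [[508.9 -82.6 191.6]]
46 [[509.3 -86.3 193.3]]
48 [[509.7 -90.1 195. ]]
50 [[510.2 -94.  196.5]]
52 [[510.6 -97.9 197.8]]
54 [[ 511.  -101.9  199. ]]
```

Same as the other side; finish the arc and press lightly.

Request:
{"api": "move_arm", "payload": {"increments": [255,0,14.9,7.3,0,255,0,28.8,16.6,0,255,0,41.1,27.7,0,255,0,51.9,40.4,0,255,0,60.7,54.5,0,255,0,66,66,0,255,0,67.5,70.5,0,255,0,67.5,72,0,255,0,67.5,72,0]}}

```text
t: 55.98
ee_pos: [506.0, -22.6, 128.6]
orientation: [-0.168, 3.118, -0.005]
ft_force: [-8.0, -9.3, 32.1]
width: 9.1
```

```bash
python3 - <<'E'
from h import *
st()
w=cam("wrist")
crop(w,"w44",0,0,560,420,1.4)
E
```

```text
t 55.98 p [506.  -22.6 128.6] yaw_y 96.2 z [ 0.019 -0.002 -1.   ] F [-8.  -9.3 32.1] w 9.1 q6 [-0.07  0.38  1.97 -0.    0.77 -1.75]
```

View pics/w44.png

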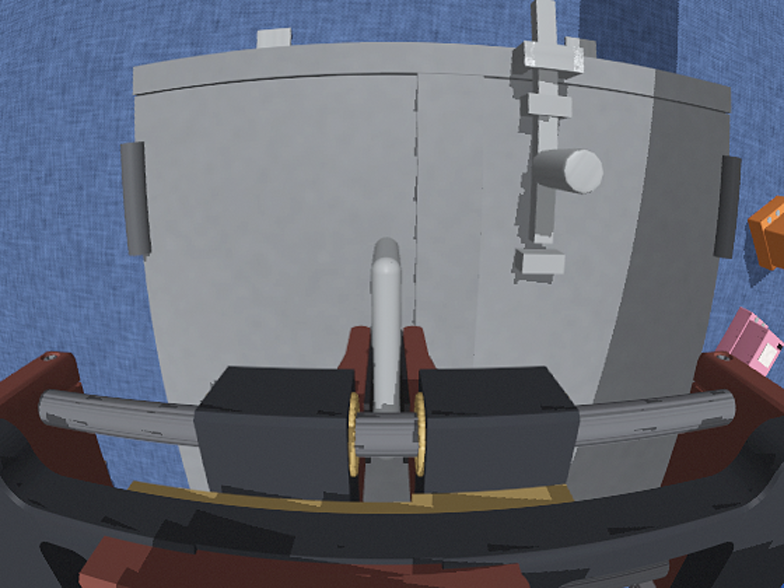

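Request:
{"api": "move_arm", "payload": {"increments": [130,0,0,-2,0,130,0,0,-3,0,130,0,0,-3,0,130,0,0,-3,0,130,0,0,-40,0,130,0,0,-100,0,130,0,0,-160,0,130,50,60,-180,0,130,50,120,-180,0,130,50,180,-180,0,130,50,240,-180,0,130,50,300,-180,0]}}

```text
t: 57.52
ee_pos: [420.4, 268.3, 306.5]
orientation: [-0.168, 3.118, -0.004]
ft_force: [0.9, 0.3, 0.4]
width: 43.2
```

```bash
python3 - <<'E'
from h import *
st()
t=cam("top");crop(t,"t45",80,130,460,290,2)
s=cam("scene");crop(s,"s45",220,160,350,305,4)
E
```

```text
t 57.52 p [420.4 268.3 306.5] yaw_y 96.2 z [ 0.019 -0.002 -1.   ] F [0.9 0.3 0.4] w 43.2 q6 [ 0.55  0.13  1.83 -0.01  1.17 -1.12]
```

View pics/t45.png

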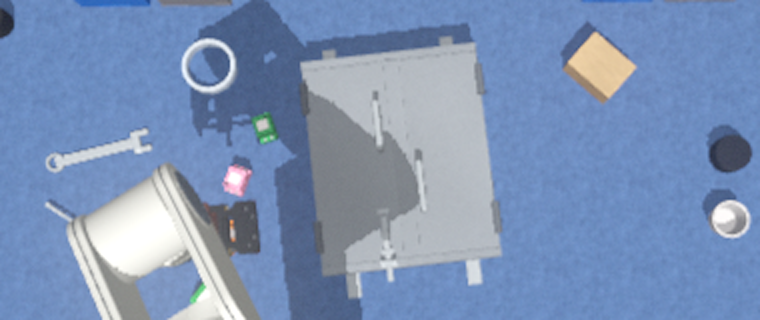

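View pics/s45.png

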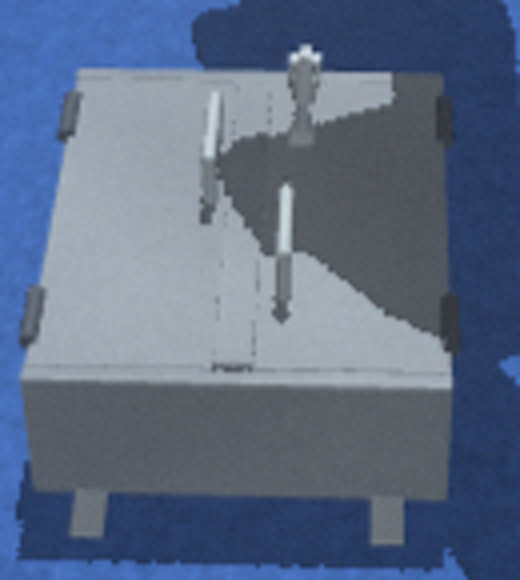

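```bash
python3 - <<'E'
from h import *
print(ctrl.close_job())
E
```

```text
the job is handed in; nothing more can be done
None
```

The job is done and handed in at about 57.5 s. I opened both leaves and placed all three grey modules (one narrow, two wide) in the channel. Then I ran the stop up and backed it off, shut the left leaf, threw the bolt, and shut the right leaf over it.

Last checks:
- **Row tight:** pressing the stop up gave about 18 N, and the stop would not move further.
- **Gap:** the wrist picture shows about 5.4 mm between stop and nearest module. The arm's travel from the tight position says about 5 mm. I did not look at the modules again once the right leaf was shut.
- **Bolt:** the knob ended within about 0.1 mm of where it stood at the start, thrown.
- **Leaves:** in the scene picture, the handles and knob sit at the same pixels as at the start.
- **Arm and bystanders:** the arm was clear of everything at hand-in. The carton, cup, spool, tape and spanner looked unmoved. The screwdriver was mostly hidden behind the arm in the last picture, but unmoved when last seen clearly.

Two things disagreed with the text or with my measurements:
- **Module direction:** the modules lay with their x roughly along world x, not world y as the text says. I gripped them by what the pictures showed.
- **Enclosure position:** my first estimate was about 1.5 mm off sideways. I corrected it from the channel walls before placing anything.

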